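Clamp the birch poles in the table-decoration stand

TASK

Stand every birch pole upright in the black clamp stand, each in its own pocket with its foot down on the base plate. Once they all stand, turn round the hex key, which sits in the clamp bolt by its long arm, so that its short arm is fully in the bolt, and with the long arm as the lever tighten the bolt clockwise up to its stop. Finish with the poles still upright and the key lying flat in the green tool tray, without shoving the cup, the bulb or the secateurs about.

Things in the scene. Friction and masses are not known exactly. Their poses are not given: they have to be found in the camera images.
- stand: Black steel clamp stand, fixed. Origin: centre of the underside of its 260 x 150 x 10 mm base plate. x along the two jaw bars, y from fixed rear jaw to moving front jaw, z up. Bars: 216 mm long, 22 thick, z 110 to 140 mm, faces 34 mm apart (y -17, +17) while slack. Poles go down between them into four pockets, x -76, -32, 32, 76 mm (V teeth leave 4 mm play each way), and stand on the plate.
- pocket1 (a point): Middle of pocket 1 of the stand, on the top of the base plate (10 mm above the table), where the foot of a pole stands.
- pocket2 (a point): Middle of pocket 2 of the stand, on the top of the base plate (10 mm above the table), where the foot of a pole stands.
- pocket3 (a point): Middle of pocket 3 of the stand, on the top of the base plate (10 mm above the table), where the foot of a pole stands.
- pocket4 (a point): Middle of pocket 4 of the stand, on the top of the base plate (10 mm above the table), where the foot of a pole stands.
- bolt_socket (a point): Centre of the mouth of the hex socket in the clamp bolt's round head (33 mm across, 32 long), at stand (0, 71, 125) mm, in front of the front jaw. The bolt lies level along the stand's y; the socket opens to +y, is 28 mm deep, has a countersunk rim, and takes the 14 mm key with 0.6 mm of play and 6 degrees of slack. While the bolt is slack it takes the key with the plane of the L level.
- bolt (a joint): Turn of the clamp bolt, rad: 0 slack (start), 0.62 at its stop. It grows clockwise as seen by someone facing the head: a key arm that points to the stand's -x goes down. Stiff: about 0.55 N m of friction, so it stays where left and carries the key's weight. Steep thread: the full turn brings the front jaw (and the bolt's head) in by 4 mm, which nips the poles.
- key_mid (a point): Bright steel L hex key, 14 mm across flats, 0.25 kg; middle of its long arm. x: along the long arm, bend to end; y: along the short arm, bend to end; z square to both. Long arm 154 mm, short arm 58 mm from the crossing of their axes (at x -77 mm from here). With the L level, fingers pinch upright flats. Starts with the long arm 27 mm deep in the bolt, short arm to the stand's +x, drooping a little.
- key_short_end (a point): Centre of the end face of the key's short arm; axes as key_mid.
- key_long_end (a point): Centre of the end face of the key's long arm; axes as key_mid.
- pole1_mid (a point): Birch pole, white bark with dark marks, round, 30 mm across, 180 mm long, about 0.085 kg; this point is its centre half-way up, z along the pole. Stands on end on the table at the start. Two to four poles are there, the others absent.
- pole2_mid (a point): Birch pole, white bark with dark marks, round, 30 mm across, 180 mm long, about 0.085 kg; this point is its centre half-way up, z along the pole. Stands on end on the table at the start. Two to four poles are there, the others absent.
- pole3_mid (a point): Birch pole, white bark with dark marks, round, 30 mm across, 180 mm long, about 0.085 kg; this point is its centre half-way up, z along the pole. Stands on end on the table at the start. Two to four poles are there, the others absent.
- pole4_mid (a point): Birch pole, white bark with dark marks, round, 30 mm across, 180 mm long, about 0.085 kg; this point is its centre half-way up, z along the pole. Stands on end on the table at the start. Two to four poles are there, the others absent.
- tray: Loose green steel tool tray, open on top, 250 (x) x 150 (y) x 32 mm, walls and floor 4 mm, 0.7 kg; origin: centre of its underside.
- cup: White paper cup, 80 mm across, 95 mm high; origin at the centre of its foot. Bystander.
- bulb: Amaryllis bulb with green shoots, 86 mm across, 110 mm high; origin at the centre of its foot. Bystander.
- secateurs: Orange-handled secateurs lying flat, 160 mm long; origin at the pivot, on the table. Bystander.
Not all that is in view belongs to the job. Of the things that look like the part that bears key_mid, the middle-sized one is meant.

How it is judged:
By the outcome, as a careful person would: the job done as asked, in the order asked, and still so for the second after the job is handed in, with the robot touching nothing.
Of pole1, pole2, pole3, pole4 only 2 to 4 are there at a start; the rules pass over those that are not, and their reading is None.
At some moment in a run one of tray may be knocked a few centimetres aside while the robot is not near it.
Once in a run the grip may slacken for a moment while it holds something.
It also fails if it takes over 210 s, if anything falls off the work surface, if the arm or the gripper's body presses on something with over 40 N, if the wrist force passes 120 N, or if a joint passes its speed limit or range.

ROBOT

A 7-joint arm with a two-finger parallel gripper is mounted at the origin on the work surface. World frame = base frame: x ahead of the robot, y to its left, z up, the work surface at z = 0. Lengths are in m, angles in rad, forces in N, time in s.
With the tool pointing down it reaches from about 0.425 to 0.875 m from the base axis. Payload 4.7 kg.
Tool frame: the origin (TCP) lies midway between the tips of the shut fingers; the grasp point (between the pads) lies 19 mm behind it (ctrl.grip_point_offset is the distance from the TCP to the grasp point, in m); z points along the fingers, y is the line along which they close (so a half turn about z gives the same grasp; the last joint's range is limited). The gripper opens to 87 mm and grips with 3 to 60 N. Pads are 19 mm wide; open, the fingers measure 117 mm over their backs; the gripper's body (75 mm by 190 mm) begins 51 mm behind the grasp point.
Start: joints at [1.235, 0.321, -0.07, 1.45, 0.023, 1.371, -0.057], TCP at [0.223, -0.611, 0.223] pointing down, gripper open.
Joint ranges: [-2.86, 2.86], [-0.3, 2.09], [-1.38, 1.24], [0.06, 2.45], [-1.56, 4.7], [0.09, 2.05], [-2.69, 2.69]. Speed limits (rad/s): [2.57, 2.57, 3.14, 3.14, 3.14, 3.14, 3.14].

INTERFACE

Orientations are given as a rotation vector (axis times angle).
In Python, from bench import ctrl gives the robot as it stands.
- The arm moves only by the tool move_arm, never from a script. Its argument "increments" is text: rows parted by semicolons, each of 7 numbers parted by spaces: the shift along the world's x, y, z in mm, then the turn, a rotation vector about the world's x, y, z in degrees, then the closure in counts, from 0 (fully open) to 255 (shut). A call has exactly 8 rows; each row shifts and turns the commanded pose from where the row before left it; what a row does not reach is not made up. A row lasts 1/12 s, in which the tool goes at most 41.7 mm and 7.16 degrees, less where a joint would pass 70% of its speed; a pose out of reach is approached as far as the arm can. A call with a gripper value outside its range is refused whole. The fingers move at their own pace and stop on an object; "grip_force" is the grip in N (left out, the last holds). Time passes only in rows, so rows that do not move let the fingers close, or fill a call up. It gives the time, the measured TCP pose, the force, the opening and the grip force at its end, in the units of the state.
- ctrl.get_state(): the state, without advancing time (a new reading comes with each control period).
- ctrl.get_image(name): name is "scene" or "top"; returns a dict with "frame" (420x560x3 uint8, red, green, blue), "depth" (420x560 float32, m along the optical axis (not along the pixel's ray), 0 where there is no reading), "fx", "fy", "cx", "cy" (pixels), "position" and "orientation" of the camera in the world. Camera axes: x right, y down, z forward; pixel columns grow to the right and rows downward; lengths in m; the calibration is good to about 2 mm. A picture is of the moment at which its call begins.
- ctrl.close_job(): hands the job in; it is judged then, once.
Trained networks look in a picture, given as the dict that the camera call returned (one of the last four; its "shot" number tells which), for a name from the list of things; names that differ only in an ending like _2 or _b are one class to them, and where a whole thing is asked for, a point or a joint stands for the part that bears it (a point fixed in the world has none). Each returns a list of dicts, best first, with "score" (0 to 1); they miss things now and then, are a little off and sometimes report something else, mostly with a low value. They report only what shows in the picture. A call takes as long as a camera call. They do not tell look-alikes from the thing itself.
- ctrl.find_in(target, picture): "centre" ([x, y, z] in m, in world coordinates, good to about 4 mm: the middle of the surface that is visible of it).
- ctrl.silhouettes(target, picture): "region" (420x560 bool, what is visible of it).
The state is a dict: "time": time; "joint_positions": joint angles; "qd": joint speeds; "joint_torque": joint torques, N m; "position": TCP position; "tool_rot": TCP orientation; "ft_force": force on the tool from outside, world axes, zero at the start; "torque": the same for the moment, N m; "grip_width": opening from 0.0 (shut) to 1.0 (fully open); "grip_force": force on a finger pad.
Only numpy, scipy, OpenCV 4.12 (cv2) and the standard library are available. Lean on these libraries where they do the work, as an engineer would, in place of code of your own. Each camera call takes 0.05 s, during which the arm holds its last target. There are 200 camera calls.

## Working session

There is one attempt and no reset: what is moved stays moved. The work goes in short steps, Python scripts to look and compute and a tool call to move; the robot and the scene stay as the last step left them, time stands still between calls to the robot, and variables do not carry over. Pictures are saved under pics/ and viewed, at most 14 in all, crops included, and the job is handed in when it is done.

Besides the shell and the picture viewer there is one more tool, called as name(argument=value, ...) on one line, values as JSON. move_arm: Moves the arm, as the interface text tells. Its arguments: {"type":"object","properties":{"increments":{"type":"string"},"grip_force":{"type":"number"}},"required":["increments"]}

```bash
ls; mkdir -p pics; cat > h.py <<'E'
import numpy as np, cv2
from scipy.spatial.transform import Rotation as R
from bench import ctrl
def cam(p):
    o=np.array(p["orientation"],float)
    M=o if o.shape==(3,3) else (R.from_rotvec(o).as_matrix() if o.size==3 else R.from_quat(o).as_matrix())
    return M,np.array(p["position"])
def cloud(p):
    d=p["depth"];v,u=np.mgrid[:420,:560]
    P=np.stack([(u-p["cx"])/p["fx"]*d,(v-p["cy"])/p["fy"]*d,d],-1)
    M,t=cam(p);W=P@M.T+t;W[d==0]=np.nan;return W
def save(p,n,crop=None,s=1):
    f=p["frame"][:,:,::-1]
    if crop: a,b,c,d=crop; f=f[b:d,a:c]
    cv2.imwrite("pics/"+n,cv2.resize(f,None,fx=s,fy=s,interpolation=cv2.INTER_CUBIC))
E
python3 - <<'E'
from h import *
s=ctrl.get_state();print({k:np.round(v,3) for k,v in s.items()})
P={n:ctrl.get_image(n) for n in("scene","top")}
for n,p in P.items():
    save(p,n+"0.png",s=1.4);print(n,np.round(p["position"],3),np.round(p["orientation"],3),p["fx"],p["cx"])
    for t in("stand","key_mid","bolt","pole1_mid","tray","cup","bulb","secateurs"):
        print(t,[(np.round(r["centre"],3).tolist(),round(r["score"],2)) for r in ctrl.find_in(t,p)])
E
```

```text
pics
{'time': np.float64(0.0), 'joint_positions': array([ 1.235,  0.322, -0.07 ,  1.452,  0.023,  1.371, -0.057]), 'qd': array([ 0.   ,  0.001, -0.002, -0.   ,  0.001, -0.001, -0.   ]), 'joint_torque': array([ 0.0000e+00, -4.9129e+01, -4.0400e-01, -3.1253e+01, -6.4000e-02,
        4.4000e-02,  0.0000e+00]), 'position': array([ 0.222, -0.61 ,  0.221]), 'tool_rot': array([-3.092e+00, -5.460e-01,  1.000e-03]), 'ft_force': array([ 0.463,  0.013, -0.832]), 'torque': array([ 0.064, -0.011, -0.021]), 'grip_force': np.float64(0.0), 'grip_width': np.float64(1.005)}
scene [1.098 0.725 0.69 ] [-0.812 -2.379  1.292] 402.98187310738246 278.84810160345756
stand [([0.585, -0.042, 0.011], 0.93), ([0.558, -0.233, 0.123], 0.63)]
key_mid [([0.552, 0.1, 0.12], 0.74), ([0.246, 0.395, 0.019], 0.73), ([0.594, -0.049, 0.005], 0.5)]
bolt []
pole1_mid [([0.609, -0.339, 0.106], 0.6)]
tray [([0.531, 0.396, 0.003], 0.68)]
cup [([0.762, 0.237, 0.061], 0.92)]
bulb [([0.779, 0.053, 0.057], 0.61)]
secateurs [([0.362, 0.178, 0.012], 0.55)]
top [0.272 0.014 1.228] [-2.07   2.115 -0.257] 485.5574050995099 283.8391730421034
stand [([0.55, -0.051, 0.014], 0.68)]
key_mid [([0.218, 0.394, 0.02], 0.9), ([0.289, -0.236, 0.01], 0.84), ([0.547, 0.101, 0.123], 0.79), ([0.552, -0.054, 0.012], 0.54)]
bolt [([0.555, 0.002, 0.138], 0.48)]
pole1_mid [([0.6, -0.342, 0.134], 0.74), ([0.553, -0.055, 0.016], 0.26)]
tray [([0.524, 0.397, 0.006], 0.69), ([0.551, -0.053, 0.012], 0.62)]
cup [([0.766, 0.241, 0.053], 0.88), ([0.552, 0.099, 0.118], 0.41)]
bulb [([0.76, 0.04, 0.057], 0.69)]
secateurs [([0.355, 0.177, 0.01], 0.65), ([0.554, 0.101, 0.119], 0.35)]
```

View pics/scene0.png

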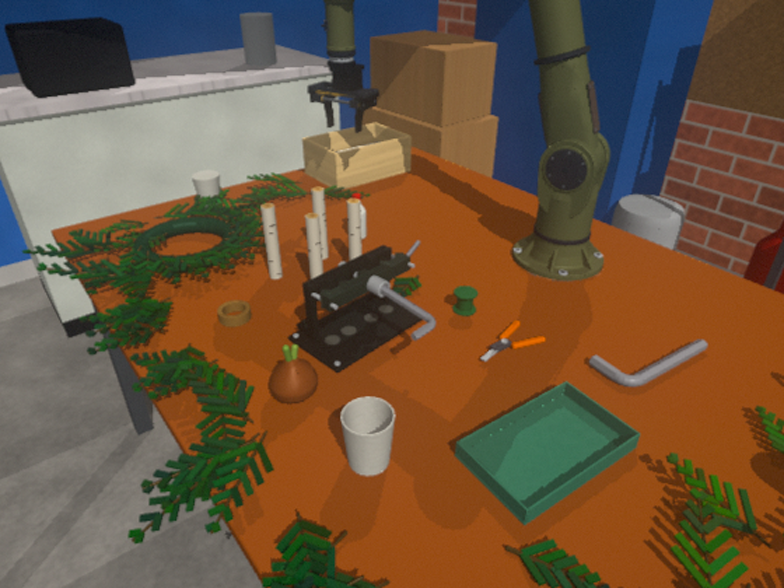

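View pics/top0.png

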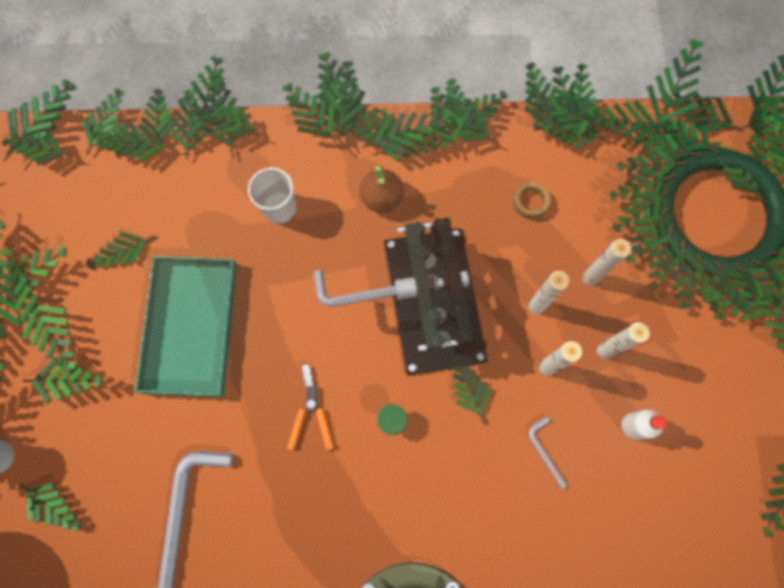

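The scene shows four birch poles, the stand with the middle-sized key in its bolt (scene ~(400,300)), and two look-alike keys lying on the table. Next I'll measure.

```bash
cat > meas.py <<'E'
from h import *
from scipy.cluster.hierarchy import fcluster,linkage
def measure(p,verb=1):
    W=cloud(p);x,y,z=W[...,0],W[...,1],W[...,2]
    out={}
    m=(abs(z-.140)<.006)&(abs(x-.555)<.14)&(abs(y+.053)<.05)
    pts=W[m][:,:2]; r=cv2.minAreaRect((pts*1000).astype(np.float32)); print("bars",r,len(pts))
    m=(z>.002)&(z<.018)&(abs(x-.555)<.18)&(abs(y+.053)<.13)
    c=p["frame"].astype(int).sum(-1)<150
    pts=W[m&c][:,:2]; print("plate",cv2.minAreaRect((pts*1000).astype(np.float32)),len(pts))
    m=(z>.170)&(z<.19)&(x>.35)&(x<.75)&(y<.1)
    pts=W[m]
    if len(pts)>3:
        l=fcluster(linkage(pts[:,:2],'single'),.012,'distance')
        for i in set(l):
            q=pts[l==i]
            if len(q)>15:(cx,cy),rr=cv2.minEnclosingCircle((q[:,:2]*1000).astype(np.float32));print("pole",round(cx,1),round(cy,1),"r",round(rr,1),len(q),np.round(np.median(q,0)*1000,1))
    g=p["frame"].astype(int);m=(g[...,1]>g[...,0]+20)&(z<.045)&(z>.001)&(abs(x-.52)<.17)&(abs(y-.4)<.12)
    print("tray",cv2.minAreaRect((W[m][:,:2]*1000).astype(np.float32)),m.sum())
    m=(z>.10)&(z<.14)&(abs(x-.56)<.1)&(y>.03)&(y<.16)
    q=W[m]
    if len(q):
        print("key n",len(q))
        for a in np.arange(.03,.16,.01):
            s=q[abs(q[:,1]-a)<.004]
            if len(s)>2:print(" y",round(a,2),"x",np.round([s[:,0].min(),s[:,0].max(),np.median(s[:,0])],3),"z",np.round([s[:,2].max(),np.median(s[:,2])],3))
if __name__=="__main__":
    for n in("top","scene"):
        print(n);measure(ctrl.get_image(n))
E
python3 meas.py
```

```text
top
bars ((565.5473022460938, -52.93574142456055), (224.3968048095703, 99.20996856689453), 0.4073903560638428) 2120
plate ((565.4712524414062, -58.13121032714844), (250.77728271484375, 142.68971252441406), 7.651453018188477) 474
pole 602.8 -349.5 r 15.7 155 [ 601.8 -349.2  180.9]
pole 550.9 -245.5 r 15.4 155 [ 550.4 -244.7  180.5]
pole 436.3 -256.4 r 15.5 166 [ 435.8 -255.2  180.4]
pole 464.1 -364.6 r 15.5 165 [ 463.9 -363.1  180.2]
tray ((542.716552734375, 420.92950439453125), (210.31849670410156, 283.136962890625), 86.39836120605469) 5137
key n 440
 y 0.03 x [0.544 0.559 0.55 ] z [0.134 0.129]
 y 0.04 x [0.544 0.558 0.549] z [0.133 0.127]
 y 0.05 x [0.542 0.556 0.548] z [0.13  0.125]
 y 0.06 x [0.541 0.556 0.547] z [0.129 0.124]
 y 0.07 x [0.54  0.555 0.545] z [0.131 0.124]
 y 0.08 x [0.538 0.552 0.544] z [0.126 0.123]
 y 0.09 x [0.536 0.55  0.542] z [0.126 0.123]
 y 0.1 x [0.535 0.548 0.54 ] z [0.126 0.121]
 y 0.11 x [0.533 0.548 0.539] z [0.127 0.12 ]
 y 0.12 x [0.532 0.547 0.538] z [0.125 0.12 ]
 y 0.13 x [0.533 0.557 0.54 ] z [0.124 0.117]
 y 0.14 x [0.538 0.595 0.567] z [0.123
[... 719 characters left out ...]
0239257812, 421.6908874511719), (212.0735321044922, 283.454833984375), 86.7793960571289) 6906
key n 331
 y 0.03 x [0.55  0.56  0.557] z [0.13  0.128]
 y 0.04 x [0.545 0.561 0.557] z [0.129 0.125]
 y 0.05 x [0.547 0.56  0.555] z [0.129 0.125]
 y 0.06 x [0.546 0.559 0.553] z [0.127 0.124]
 y 0.07 x [0.541 0.555 0.551] z [0.125 0.123]
 y 0.08 x [0.539 0.556 0.551] z [0.125 0.121]
 y 0.09 x [0.539 0.553 0.55 ] z [0.124 0.121]
 y 0.1 x [0.541 0.552 0.549] z [0.123 0.119]
 y 0.11 x [0.537 0.55  0.548] z [0.122 0.119]
 y 0.12 x [0.539 0.549 0.544] z [0.12  0.118]
 y 0.13 x [0.537 0.551 0.545] z [0.12  0.118]
 y 0.14 x [0.54  0.596 0.566] z [0.12  0.117]
 y 0.15 x [0.558 0.597 0.584] z [0.118 0.113]
```

```bash
cat > st.py <<'E'
from h import *
def fit(p,a0=np.radians(8),c0=(.556,-.055)):
    W=cloud(p);q=W[(abs(W[...,2]-.140)<.005)];c=np.array(c0);a=a0
    for k in range(6):
        Rm=np.array([[np.cos(a),np.sin(a)],[-np.sin(a),np.cos(a)]])
        l=(q[:,:2]-c)@Rm.T*1000
        b=(abs(l[:,0])<120)&(l[:,1]>-46)&(l[:,1]<46)
        l=l[b&((abs(l[:,0])>20)|(l[:,1]<36))]
        r,f=l[l[:,1]<-8],l[l[:,1]>8]
        # slope from both bars
        ss=[np.polyfit(s[:,0],s[:,1],1)[0] for s in(r,f)]
        ex=[np.percentile(l[:,0],v) for v in(1,99)]
        yy=[np.percentile(s[:,1],v) for s in (r,f) for v in(2,50,98)]
        a+=np.mean(ss)
        c=c+Rm.T@np.array([np.mean(ex),(yy[0]+yy[2]+yy[3]+yy[5])/4])/1000
    print("c",np.round(c,4),"yaw",np.degrees(a),"ss",np.round(ss,3),"ex",np.round(ex,1),"yy",np.round(yy,1),len(l))
for n in("top","scene"): fit(ctrl.get_image(n))
E
python3 st.py
```

```text
c [ 0.5647 -0.0564] yaw 8.189248274495071 ss [-0.  0.] ex [-106.3  106.3] yy [-39.1 -25.9  -9.5   9.9  25.9  38.7] 2011
c [ 0.5675 -0.057 ] yaw 8.328821406922513 ss [-0.001  0.001] ex [-106.6  106.6] yy [-39.7 -24.6  -9.    9.8  27.5  38.9] 922
```

Stand at (0.566, −0.057), yaw 8.25°; the poles are measured consistently in both views. Moving over pole B.

move_arm(increments="20 22 3 0 0 -1.5 0;20 22 3 0 0 -1.5 0;20 22 3 0 0 -1.5 0;20 22 3 0 0 -1.5 0;20 22 3 0 0 -1.5 0;20 22 3 0 0 -1.5 0;20 22 0 0 0 -1.5 0;20 22 0 0 0 -1.3 0", grip_force=25)

```text
time: 1.77
position: [0.3837, -0.4336, 0.2411]
tool_rot: [3.133, 0.224, 0.001]
ft_force: [0.6, -0.7, -0.8]
grip_width: 1.002
grip_force: 0.0
```

move_arm(increments="21 23 0 0 0 0 0;21 23 0 0 0 0 0;21 23 0 0 0 0 0;21 23 0 0 0 0 0;21 23 0 0 0 0 0;21 23 0 0 0 0 0;21 23 0 0 0 0 0;22 27 0 0 0 0 0")

```text
time: 2.43
position: [0.5523, -0.2465, 0.2408]
tool_rot: [3.133, 0.223, 0.0]
ft_force: [1.0, -0.7, -0.3]
grip_width: 0.998
grip_force: 0.0
```

```bash
cat > s.py <<'E'
from h import *
import json,sys
s=ctrl.get_state();Rm=R.from_rotvec(s["tool_rot"]).as_matrix()
open("log.jsonl","a").write(json.dumps({k:np.array(v).tolist() for k,v in s.items()})+"\n")
print("t",round(s["time"],1),"pos",np.round(np.array(s["position"])*1000,1),"z",np.round(Rm[:,2],3),"yang",round(np.degrees(np.arctan2(Rm[1,1],Rm[0,1])),1),"F",np.round(s["ft_force"],1),"g",round(float(s["grip_width"])*87,1),round(float(s["grip_force"]),1),"q",np.round(s["joint_positions"],2))
E
python3 s.py
```

```text
t 2.4 pos [ 552.3 -246.5  240.8] z [ 0.    -0.001 -1.   ] yang -81.8 F [ 1.  -0.7 -0.3] g 86.8 0.0 q [ 0.68  0.24 -0.36  1.53  0.08  1.39 -1.12]
```

move_arm(increments="0 0 -25 0 0 0 0;0 0 -25 0 0 0 0;0 0 -25 0 0 0 0;0 0 -25 0 0 0 0;0 0 0 0 0 0 255;0 0 0 0 0 0 255;0 0 0 0 0 0 255;0 0 0 0 0 0 255")

```text
time: 3.1
position: [0.5531, -0.2472, 0.1429]
tool_rot: [3.132, 0.225, 0.005]
ft_force: [-0.0, -0.3, -0.5]
grip_width: 0.781
grip_force: 0.0
```

move_arm(increments="0 0 0 0 0 0 255;0 0 0 0 0 0 255;0 0 10 0 0 0 255;0 0 25 0 0 0 255;0 0 30 0 0 0 255;0 0 35 0 0 0 255;0 0 35 0 0 0 255;0 0 30 0 0 0 255")

```text
time: 3.77
position: [0.552, -0.2466, 0.3096]
tool_rot: [3.132, 0.226, 0.004]
ft_force: [0.1, -0.2, 0.3]
grip_width: 0.176
grip_force: 0.0
```

move_arm(increments="5 10 5 0 0 0 255;10 25 0 0 0 0 255;13 30 0 0 0 0 255;13 30 0 0 0 0 255;13 30 0 0 0 0 255;13 30 0 0 0 0 255;13 30 0 0 0 0 255;9 15 0 0 0 0 255")

```text
time: 4.43
position: [0.6414, -0.0407, 0.3115]
tool_rot: [-3.13, -0.235, -0.002]
ft_force: [0.2, 0.3, 0.6]
grip_width: 0.009
grip_force: 0.0
```

```bash
python3 s.py; cat > pl.py <<'E'
from h import *
# pole held/standing: fit circle axis near stand from both cams
for n in("top","scene"):
    p=ctrl.get_image(n);save(p,"last_%s.png"%n)
    W=cloud(p);c=np.array([.566,-.0567]);a=np.radians(8.25)
    l=(W[...,:2]-c)@np.array([[np.cos(a),np.sin(a)],[-np.sin(a),np.cos(a)]]).T*1000;z=W[...,2]*1000
    br=p["frame"].astype(int).sum(-1)>240
    for i,px in enumerate((-76,-32,32,76)):
        for lo,hi in((145,180),(165,210),(150,250)):
            m=br&(abs(l[...,0]-px)<22)&(abs(l[...,1])<22)&(z>lo)&(z<hi)
            if m.sum()>8: print(n,i+1,(lo,hi),m.sum(),"x",np.round(np.percentile(l[m][:,0],[2,50,98]),1),"y",np.round(np.percentile(l[m][:,1],[2,50,98]),1),"zmax",round(np.percentile(z[m],97),1))
E
python3 pl.py
```

```text
t 4.4 pos [641.4 -40.7 311.5] z [ 0.001  0.003 -1.   ] yang -81.4 F [0.2 0.3 0.6] g 0.8 0.0 q [ 0.39  0.32 -0.48  1.31  0.14  1.55 -1.5 ]
```

The fingers close slowly, so the lift came too early and the pole was missed. Checking that it still stands.

```bash
python3 meas.py | grep -E "pole|top|scene"
```

```text
top
pole 602.1 -350.0 r 16.0 159 [ 601.5 -349.   180.3]
pole 550.7 -245.6 r 15.4 152 [ 550.5 -244.8  180.9]
pole 464.5 -364.2 r 16.0 167 [ 463.7 -363.2  180.5]
pole 436.4 -256.5 r 15.4 165 [ 435.5 -255.1  180.6]
scene
pole 385.0 -1886.2 r 43.1 16 [  388.2 -1884.6   181.8]
pole 411.3 -1716.3 r 58.5 35 [  405.2 -1716.8   182.4]
pole 416.4 -1783.2 r 37.7 30 [  421.3 -1775.    181.5]
pole 551.3 -1633.7 r 203.9 595 [  576.9 -1617.9   181.4]
pole 604.1 -351.1 r 17.6 58 [ 606.7 -346.6  178.3]
pole 553.6 -245.2 r 16.7 63 [ 556.  -241.6  179. ]
pole 438.8 -257.0 r 16.6 52 [ 442.6 -251.8  178.8]
```

move_arm(increments="-9 -21 0 0 0 0 110;-12 -27 0 0 0 0 110;-12 -27 0 0 0 0 110;-12 -27 0 0 0 0 110;-12 -27 0 0 0 0 110;-12 -27 0 0 0 0 110;-12 -27 0 0 0 0 110;-9 -22 0 0 0 -0.3 110")

```text
time: 5.3
position: [0.5479, -0.2566, 0.3112]
tool_rot: [3.132, 0.208, -0.001]
ft_force: [-0.3, -0.6, 0.2]
grip_width: 0.514
grip_force: 0.0
```

move_arm(increments="0 0 -20 0 0 0 110;0 0 -30 0 0 0 110;0 0 -35 0 0 0 110;0 0 -35 0 0 0 110;0 0 -30 0 0 0 110;0 0 -20 0 0 0 110;0 0 0 0 0 0 110;0 0 0 0 0 0 255")

```text
time: 5.97
position: [0.5492, -0.2532, 0.1403]
tool_rot: [-3.134, -0.213, 0.003]
ft_force: [0.0, 0.2, 0.2]
grip_width: 0.543
grip_force: 0.0
```

move_arm(increments="0 0 0 0 0 0 255;0 0 0 0 0 0 255;0 0 0 0 0 0 255;0 0 0 0 0 0 255;0 0 0 0 0 0 255;0 0 0 0 0 0 255;0 0 0 0 0 0 255;0 0 0 0 0 0 255")

```text
time: 6.63
position: [0.552, -0.252, 0.1426]
tool_rot: [3.132, 0.218, 0.004]
ft_force: [0.2, 0.3, 6.6]
grip_width: 0.34
grip_force: 25.0
```

```bash
python3 s.py
```

```text
t 6.6 pos [ 552.  -252.   142.6] z [ 0.003 -0.002 -1.   ] yang -82.0 F [0.2 0.3 6.6] g 29.6 25.0 q [ 0.68  0.3  -0.36  1.66  0.11  1.2  -1.13]
```

move_arm(increments="0 0 10 0 0 0 255;0 0 20 0 0 0 255;0 0 25 0 0 0 255;0 0 30 0 0 0 255;0 0 30 0 0 0 255;0 0 25 0 0 0 255;0 0 20 0 0 0 255;0 0 5 0 0 0 255")

```text
time: 7.3
position: [0.552, -0.252, 0.3102]
tool_rot: [3.131, 0.218, 0.008]
ft_force: [0.0, -0.1, -0.1]
grip_width: 0.338
grip_force: 25.0
```

move_arm(increments="5 12 0 0 0 0 255;12 27 0 0 0 0 255;13 30 0 0 0 0 255;13 30 0 0 0 0 255;13 30 0 0 0 0 255;13 30 0 0 0 0 255;13 30 0 0 0 0.2 255;7 17 0 0 0 0 255")

```text
time: 7.97
position: [0.6397, -0.039, 0.303]
tool_rot: [-3.129, -0.233, 0.005]
ft_force: [-0.3, 0.4, -1.0]
grip_width: 0.339
grip_force: 25.0
```

move_arm(increments="0 0 0 0 0 0 255;0 0 0 0 0 0 255;0 0 0 0 0 0 255;0 0 0 0 0 0 255;0 0 0 0 0 0 255;0 0 0 0 0 0 255;0 0 0 0 0 0 255;0 0 0 0 0 0 255")

```text
time: 8.63
position: [0.6396, -0.0462, 0.3057]
tool_rot: [3.134, 0.222, 0.0]
ft_force: [-0.5, -0.3, -0.3]
grip_width: 0.337
grip_force: 25.0
```

```bash
python3 s.py; cat > pl.py <<'E'
from h import *
for n in("top","scene"):
    p=ctrl.get_image(n);save(p,"last_%s.png"%n)
    W=cloud(p);c=np.array([.566,-.0567]);a=np.radians(8.25)
    l=(W[...,:2]-c)@np.array([[np.cos(a),np.sin(a)],[-np.sin(a),np.cos(a)]]).T*1000;z=W[...,2]*1000
    br=p["frame"].astype(int).sum(-1)>240
    for i,px in enumerate((-76,-32,32,76)):
        for lo,hi in((150,188),(188,250),(250,300)):
            m=br&(abs(l[...,0]-px)<20)&(abs(l[...,1])<26)&(z>lo)&(z<hi)
            if m.sum()>8: print(n,i+1,(lo,hi),m.sum(),"x",np.round(np.percentile(l[m][:,0],[2,50,98]),1),"y",np.round(np.percentile(l[m][:,1],[2,50,98]),1),"zmax",round(np.percentile(z[m],97),1))
E
python3 pl.py
```

```text
t 8.6 pos [639.6 -46.2 305.7] z [ 0. -0. -1.] yang -81.9 F [-0.5 -0.3 -0.3] g 29.3 25.0 q [ 0.4   0.31 -0.48  1.33  0.14  1.53 -1.5 ]
top 4 (150, 188) 29 x [59.6 63.5 71.8] y [ 4.2 12.8 18.8] zmax 186.9
top 4 (188, 250) 70 x [60.1 64.8 76.9] y [ 7.2 14.1 18.7] zmax 246.0
top 4 (250, 300) 38 x [61.8 66.7 75. ] y [11.  14.4 17.1] zmax 293.9
scene 4 (150, 188) 103 x [65.7 84.3 91.5] y [-2.5 12.7 17.8] zmax 187.2
scene 4 (188, 250) 270 x [67.6 84.8 91.8] y [-5.7 11.7 17.4] zmax 249.0
scene 4 (250, 300) 240 x [66.9 85.2 91.7] y [-5.7 10.6 15.7] zmax 298.5
```

View pics/last_scene.png

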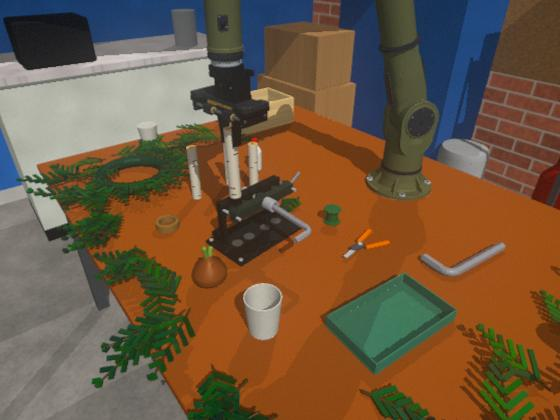

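move_arm(increments="0 -1 -10 0 0 0 255;0 0 -15 0 0 0 255;0 0 -18 0 0 0 255;0 0 -20 0 0 0 255;0 0 -20 0 0 0 255;0 0 -20 0 0 0 255;0 0 -20 0 0 0 255;0 0 -17 0 0 0 255")

```text
time: 9.4
position: [0.6389, -0.0468, 0.1632]
tool_rot: [-3.134, -0.223, 0.003]
ft_force: [0.7, -1.1, -1.3]
grip_width: 0.339
grip_force: 25.0
```

move_arm(increments="0 0 -5 0 0 0 255;0 0 -3 0 0 0 255;0 0 -2 0 0 0 255;0 0 0 0 0 0 255;0 0 0 0 0 0 255;0 0 0 0 0 0 255;0 0 0 0 0 0 255;0 0 0 0 0 0 255")

```text
time: 10.07
position: [0.6401, -0.0467, 0.1562]
tool_rot: [3.133, 0.223, 0.002]
ft_force: [0.1, -0.5, -0.5]
grip_width: 0.34
grip_force: 25.0
```

```bash
python3 s.py
```

```text
t 10.1 pos [640.1 -46.7 156.2] z [ 0.001 -0.    -1.   ] yang -81.9 F [ 0.1 -0.5 -0.5] g 29.6 25.0 q [ 0.4   0.38 -0.47  1.55  0.18  1.26 -1.52]
```

move_arm(increments="0 0 -2 0 0 0 255;0 0 -2 0 0 0 255;0 0 -1 0 0 0 255;0 0 0 0 0 0 255;0 0 0 0 0 0 110;0 0 0 0 0 0 110;0 0 0 0 0 0 110;0 0 0 0 0 0 110")

```text
time: 10.73
position: [0.6395, -0.0467, 0.1501]
tool_rot: [-3.134, -0.223, 0.001]
ft_force: [-0.1, -0.3, 0.7]
grip_width: 0.533
grip_force: 0.0
```

move_arm(increments="0 0 0 0 0 0 110;0 0 0 0 0 0 110;0 0 10 0 0 0 110;0 0 20 0 0 0 110;0 0 25 0 0 0 110;0 0 25 0 0 0 110;0 0 15 0 0 0 110;0 0 0 0 0 0 110")

```text
time: 11.4
position: [0.642, -0.0464, 0.2509]
tool_rot: [3.132, 0.223, 0.012]
ft_force: [0.0, -0.3, 0.8]
grip_width: 0.573
grip_force: 0.0
```

```bash
python3 s.py;python3 pl.py
```

```text
t 11.4 pos [642.  -46.4 250.9] z [ 0.008 -0.001 -1.   ] yang -81.9 F [ 0.  -0.3  0.8] g 49.8 0.0 q [ 0.4   0.33 -0.48  1.42  0.15  1.42 -1.5 ]
top 4 (150, 188) 34 x [62.  67.5 81.9] y [ 6.9 12.  15.2] zmax 185.9
top 4 (188, 250) 27 x [64.6 75.7 88.6] y [ 6.8 10.4 14.4] zmax 194.0
scene 4 (150, 188) 149 x [68.5 84.4 91.1] y [-7.5 10.1 14.8] zmax 187.3
scene 4 (188, 250) 60 x [62.8 76.8 89.9] y [-13.5   0.3  12.2] zmax 191.8
```

move_arm(increments="-2 -15 0 0 0 0 110;-5 -35 0 0 0 0 110;-5 -40 0 0 0 0 110;-5 -40 0 0 0 0 110;-5 -40 0 0 0 0 110;-5 -40 0 0 0 0 110;-5 -40 0 0 0 0 110;-4 -35 0 0 0 0 110")

```text
time: 12.17
position: [0.6018, -0.3347, 0.2436]
tool_rot: [-3.133, -0.22, 0.005]
ft_force: [0.3, -0.3, 0.6]
grip_width: 0.565
grip_force: 0.0
```

move_arm(increments="-1 -18 0 0 0 0 110;0 0 0 0 0 0 110;0 0 0 0 0 0 110;0 0 0 0 0 0 110;0 0 0 0 0 0 110;0 0 0 0 0 0 110;0 0 0 0 0 0 110;0 0 0 0 0 0 110")

```text
time: 12.83
position: [0.6032, -0.3486, 0.2459]
tool_rot: [3.133, 0.226, 0.0]
ft_force: [-0.2, -0.2, -0.3]
grip_width: 0.57
grip_force: 0.0
```

```bash
python3 s.py
```

```text
t 12.8 pos [ 603.2 -348.6  245.9] z [ 0. -0. -1.] yang -81.8 F [-0.2 -0.2 -0.3] g 49.6 0.0 q [ 0.72  0.43 -0.34  1.27  0.14  1.46 -1.03]
```

move_arm(increments="0 -1 -15 0 0 0 110;0 0 -25 0 0 0 110;0 0 -30 0 0 0 110;0 0 -25 0 0 0 110;0 0 -9 0 0 0 110;0 0 0 0 0 0 110;0 0 0 0 0 0 255;0 0 0 0 0 0 255")

```text
time: 13.5
position: [0.6041, -0.3511, 0.144]
tool_rot: [3.132, 0.223, 0.005]
ft_force: [-0.6, 0.3, 0.6]
grip_width: 0.486
grip_force: 0.0
```

move_arm(increments="0 0 0 0 0 0 255;0 0 0 0 0 0 255;0 0 0 0 0 0 255;0 0 0 0 0 0 255;0 0 0 0 0 0 255;0 0 0 0 0 0 255;0 0 5 0 0 0 255;0 0 15 0 0 0 255")

```text
time: 14.17
position: [0.6009, -0.3499, 0.1589]
tool_rot: [-3.131, -0.223, 0.008]
ft_force: [-0.3, -0.6, -1.3]
grip_width: 0.336
grip_force: 25.0
```

move_arm(increments="0 0 25 0 0 0 255;0 0 30 0 0 0 255;0 0 30 0 0 0 255;0 0 30 0 0 0 255;0 0 20 0 0 0 255;0 0 10 0 0 0 255;0 10 0 0 0 0 255;-1 20 0 0 0 0 255")

```text
time: 14.83
position: [0.6006, -0.323, 0.3048]
tool_rot: [3.134, 0.216, -0.003]
ft_force: [-0.5, -0.1, -1.4]
grip_width: 0.334
grip_force: 25.0
```

move_arm(increments="0 30 0 0 0 0 255;-1 35 0 0 0 0 255;-1 35 0 0 0 0 255;-1 35 0 0 0 0 255;-1 35 0 0 0 0 255;-1 35 0 0 0 0 255;0 35 0 0 0 0 255;0 28 0 0 0 0 255")

```text
time: 15.5
position: [0.595, -0.0483, 0.3042]
tool_rot: [-3.132, -0.228, 0.006]
ft_force: [0.3, 0.2, -0.6]
grip_width: 0.338
grip_force: 25.0
```

move_arm(increments="0 0 0 0 0 0 255;0 0 0 0 0 0 255;0 0 0 0 0 0 255;0 0 0 0 0 0 255;0 0 0 0 0 0 255;0 0 0 0 0 0 255;0 0 0 0 0 0 255;0 0 0 0 0 0 255")

```text
time: 16.17
position: [0.5967, -0.0533, 0.3065]
tool_rot: [-3.134, -0.221, 0.0]
ft_force: [0.8, 0.4, -1.3]
grip_width: 0.337
grip_force: 25.0
```

```bash
python3 s.py;python3 pl.py
```

```text
t 16.2 pos [596.7 -53.3 306.5] z [-0.  0. -1.] yang -81.9 F [ 0.8  0.4 -1.3] g 29.3 25.0 q [ 0.46  0.22 -0.49  1.44  0.1   1.51 -1.46]
top 3 (150, 188) 13 x [18.2 21.7 27.8] y [ 9.2 13.1 15.2] zmax 184.2
top 3 (188, 250) 25 x [19.9 24.8 31. ] y [12.4 14.  15.2] zmax 242.8
scene 3 (150, 188) 102 x [22.2 40.4 46.6] y [-8.4  8.5 14.4] zmax 187.1
scene 3 (188, 250) 250 x [22.  40.2 47. ] y [-7.5  8.3 14. ] zmax 248.3
scene 3 (250, 300) 220 x [23.7 40.6 47. ] y [-9.2  8.  14.2] zmax 298.1
scene 4 (150, 188) 151 x [66.3 84.7 91.2] y [-7.2  9.1 14.4] zmax 187.1
scene 4 (188, 250) 58 x [62.7 77.7 89.2] y [-13.7  -0.   12.9] zmax 191.5
```

move_arm(increments="0 0 -10 0 0 0 255;0 0 -15 0 0 0 255;0 0 -18 0 0 0 255;0 0 -20 0 0 0 255;0 0 -20 0 0 0 255;0 0 -20 0 0 0 255;0 0 -20 0 0 0 255;0 0 -15 0 0 0 255")

```text
time: 16.93
position: [0.5956, -0.0526, 0.1659]
tool_rot: [-3.133, -0.223, 0.004]
ft_force: [0.1, 0.4, -1.6]
grip_width: 0.335
grip_force: 25.0
```

move_arm(increments="0 0 -7 0 0 0 255;0 0 -4 0 0 0 255;0 0 -3 0 0 0 255;0 0 -2 0 0 0 255;0 0 -1 0 0 0 255;0 0 0 0 0 0 255;0 0 0 0 0 0 110;0 0 0 0 0 0 110")

```text
time: 17.6
position: [0.5972, -0.0527, 0.1521]
tool_rot: [3.133, 0.223, 0.002]
ft_force: [-0.4, -0.3, -1.0]
grip_width: 0.419
grip_force: 0.0
```

move_arm(increments="0 0 0 0 0 0 110;0 0 0 0 0 0 110;0 0 0 0 0 0 110;0 0 10 0 0 0 110;0 0 20 0 0 0 110;0 0 25 0 0 0 110;0 0 25 0 0 0 110;0 0 15 0 0 0 110")

```text
time: 18.27
position: [0.5978, -0.0525, 0.2503]
tool_rot: [3.133, 0.223, 0.006]
ft_force: [0.6, 0.7, 0.3]
grip_width: 0.562
grip_force: 0.0
```

```bash
python3 s.py;python3 pl.py; python3 meas.py | grep -E "pole"
```

```text
t 18.3 pos [597.8 -52.5 250.3] z [ 0.004 -0.    -1.   ] yang -81.9 F [0.6 0.7 0.3] g 48.9 0.0 q [ 0.46  0.23 -0.49  1.53  0.11  1.4  -1.47]
top 3 (150, 188) 13 x [21.3 25.  36.7] y [12.9 15.  16.3] zmax 180.7
scene 3 (150, 188) 143 x [21.7 41.  47.1] y [-7.2  8.6 13.6] zmax 186.8
scene 3 (188, 250) 53 x [19.6 32.7 46.4] y [-14.6   0.4  12.8] zmax 191.5
scene 4 (150, 188) 150 x [66.6 84.5 91.3] y [-7.2  8.9 14.7] zmax 186.7
scene 4 (188, 250) 58 x [63.9 78.1 90.7] y [-14.1   0.7  13.7] zmax 191.9
pole 464.5 -364.4 r 15.7 165 [ 464.  -363.2  180.6]
pole 437.0 -256.0 r 15.6 166 [ 435.6 -255.8  180.9]
pole 551.2 -1635.2 r 205.1 582 [  586.1 -1614.8   181.4]
pole 441.3 -1675.6 r 45.3 18 [  439.7 -1672.4   181.5]
pole 412.1 -1696.6 r 62.4 27 [  422.7 -1685.4   181.8]
pole 417.6 -1764.2 r 50.1 34 [  419.4 -1765.8   181.7]
pole 391.7 -1846.8 r 43.6 27 [  381.2 -1860.8   181.5]
pole 598.6 -52.7 r 16.8 95 [603.6 -44.2 182.7]
pole 639.2 -47.1 r 18.6 102 [646.9 -37.7 182.7]
pole 468.1 -364.9 r 15.5 44 [ 472.1 -363.9  178.5]
```

move_arm(increments="-8 -17 0 0 0 0 110;-15 -35 0 0 0 0 110;-17 -40 0 0 0 0 110;-17 -40 0 0 0 0 110;-17 -40 0 0 0 0 110;-17 -40 0 0 0 0 110;-17 -40 0 0 0 0 110;-15 -35 0 0 0 0 110")

```text
time: 19.13
position: [0.4748, -0.3335, 0.245]
tool_rot: [-3.133, -0.221, 0.004]
ft_force: [0.8, 0.0, -0.0]
grip_width: 0.574
grip_force: 0.0
```

move_arm(increments="-9 -25 0 0 0 0 110;0 0 0 0 0 0 110;0 0 0 0 0 0 110;0 0 0 0 0 0 110;0 0 0 0 0 0 110;0 0 0 0 0 0 110;0 0 0 0 0 0 110;0 0 0 0 0 0 110")

```text
time: 19.8
position: [0.4687, -0.3556, 0.2467]
tool_rot: [3.133, 0.226, 0.0]
ft_force: [0.3, 0.3, 0.7]
grip_width: 0.569
grip_force: 0.0
```

```bash
python3 s.py
```

```text
t 19.8 pos [ 468.7 -355.6  246.7] z [ 0. -0. -1.] yang -81.8 F [0.3 0.3 0.7] g 49.5 0.0 q [ 0.84  0.19 -0.27  1.57  0.05  1.39 -0.86]
```

move_arm(increments="-3 -9 -15 0 0 0 110;0 0 -25 0 0 0 110;0 0 -30 0 0 0 110;0 0 -25 0 0 0 110;0 0 -9 0 0 0 110;0 0 -1 0 0 0 110;0 0 0 0 0 0 255;0 0 0 0 0 0 255")

```text
time: 20.47
position: [0.4664, -0.366, 0.1435]
tool_rot: [3.132, 0.223, 0.003]
ft_force: [0.3, -0.4, -0.7]
grip_width: 0.493
grip_force: 0.0
```

move_arm(increments="0 0 0 0 0 0 255;0 0 0 0 0 0 255;0 0 0 0 0 0 255;0 0 0 0 0 0 255;0 0 0 0 0 0 255;0 0 0 0 0 0 255;0 0 5 0 0 0 255;0 0 15 0 0 0 255")

```text
time: 21.13
position: [0.4636, -0.3643, 0.1594]
tool_rot: [-3.13, -0.223, 0.006]
ft_force: [-0.0, 0.1, -1.4]
grip_width: 0.334
grip_force: 25.0
```

move_arm(increments="0 0 25 0 0 0 255;0 0 30 0 0 0 255;0 0 30 0 0 0 255;0 0 30 0 0 0 255;0 0 20 0 0 0 255;0 0 10 0 0 0 255;10 10 0 0 0 0 255;20 20 0 0 0 0 255")

```text
time: 21.8
position: [0.4925, -0.3393, 0.3066]
tool_rot: [3.132, 0.211, -0.003]
ft_force: [0.4, -1.1, -1.5]
grip_width: 0.333
grip_force: 25.0
```

move_arm(increments="10 30 0 0 0 0 255;7 35 0 0 0 0 255;6 35 0 0 0 0 255;5 35 0 0 0 0 255;5 35 0 0 0 0 255;5 35 0 0 0 0 255;1 35 0 0 0 0 255;0 33 0 0 0 0 255")

```text
time: 22.47
position: [0.5336, -0.0601, 0.3053]
tool_rot: [-3.133, -0.224, 0.003]
ft_force: [-0.2, 0.8, -1.0]
grip_width: 0.337
grip_force: 25.0
```

move_arm(increments="0 0 0 0 0 0 255;0 0 0 0 0 0 255;0 0 0 0 0 0 255;0 0 0 0 0 0 255;0 0 0 0 0 0 255;0 0 0 0 0 0 255;0 0 0 0 0 0 255;0 0 0 0 0 0 255")

```text
time: 23.13
position: [0.5342, -0.0629, 0.3065]
tool_rot: [-3.134, -0.222, 0.0]
ft_force: [-0.4, -0.9, -0.6]
grip_width: 0.338
grip_force: 25.0
```

```bash
python3 s.py;python3 pl.py
```

```text
t 23.1 pos [534.2 -62.9 306.5] z [-0.  0. -1.] yang -81.9 F [-0.4 -0.9 -0.6] g 29.4 25.0 q [ 0.53  0.08 -0.49  1.58  0.04  1.49 -1.39]
scene 2 (150, 188) 87 x [-40.9 -23.5 -17.3] y [-8.1  8.4 14. ] zmax 186.3
scene 2 (188, 250) 251 x [-43.  -23.3 -17.8] y [-10.6   7.   13.1] zmax 248.2
scene 2 (250, 300) 196 x [-38.5 -23.7 -16.1] y [-7.9  7.1 13.5] zmax 298.1
scene 3 (150, 188) 143 x [22.3 40.4 46.9] y [-5.5  8.5 14. ] zmax 186.8
scene 3 (188, 250) 55 x [17.1 33.3 47.1] y [-15.5  -0.4  11.3] zmax 191.7
scene 4 (150, 188) 150 x [67.3 84.3 90.9] y [-6.7  9.  14.1] zmax 186.8
scene 4 (188, 250) 58 x [63.7 76.9 90.5] y [-13.1  -0.8  13.1] zmax 191.4
```

move_arm(increments="0 1 -10 0 0 0 255;0 0 -15 0 0 0 255;0 0 -18 0 0 0 255;0 0 -20 0 0 0 255;0 0 -20 0 0 0 255;0 0 -20 0 0 0 255;0 0 -20 0 0 0 255;0 0 -15 0 0 0 255")

```text
time: 23.9
position: [0.5331, -0.0612, 0.1661]
tool_rot: [-3.133, -0.223, 0.004]
ft_force: [0.1, -0.4, -0.9]
grip_width: 0.336
grip_force: 25.0
```

move_arm(increments="0 0 -7 0 0 0 255;0 0 -4 0 0 0 255;0 0 -3 0 0 0 255;0 0 -2 0 0 0 255;0 0 -1 0 0 0 255;0 0 0 0 0 0 255;0 0 0 0 0 0 110;0 0 0 0 0 0 110")

```text
time: 24.57
position: [0.5347, -0.0615, 0.1521]
tool_rot: [3.133, 0.223, 0.002]
ft_force: [-0.1, -0.2, 0.2]
grip_width: 0.418
grip_force: 0.0
```

move_arm(increments="0 0 0 0 0 0 110;0 0 0 0 0 0 110;0 0 0 0 0 0 110;0 0 10 0 0 0 110;0 0 20 0 0 0 110;0 0 25 0 0 0 110;0 0 25 0 0 0 110;0 0 15 0 0 0 110")

```text
time: 25.23
position: [0.5353, -0.0613, 0.2501]
tool_rot: [3.133, 0.223, 0.006]
ft_force: [-0.3, -0.0, 0.0]
grip_width: 0.567
grip_force: 0.0
```

move_arm(increments="-8 -15 0 0 0 0 110;-15 -30 0 0 0 0 110;-15 -30 0 0 0 0 110;-15 -30 0 0 0 0 110;-15 -30 0 0 0 0 110;-13 -30 0 0 0 0 110;-10 -20 0 0 0 0 110;-5 -10 0 0 0 0 110")

```text
time: 25.9
position: [0.4363, -0.26, 0.2473]
tool_rot: [3.133, 0.215, -0.0]
ft_force: [-0.1, 0.1, -0.8]
grip_width: 0.568
grip_force: 0.0
```

move_arm(increments="0 0 0 0 0 0 110;0 0 0 0 0 0 110;0 0 0 0 0 0 110;0 0 0 0 0 0 110;0 0 0 0 0 0 110;0 0 0 0 0 0 110;0 0 0 0 0 0 110;0 0 0 0 0 0 110")

```text
time: 26.57
position: [0.4384, -0.2561, 0.2466]
tool_rot: [-3.134, -0.224, 0.0]
ft_force: [-0.7, 0.1, -0.6]
grip_width: 0.57
grip_force: 0.0
```

```bash
python3 s.py;python3 pl.py
```

```text
t 26.6 pos [ 438.4 -256.1  246.6] z [-0.  0. -1.] yang -81.8 F [-0.7  0.1 -0.6] g 49.6 0.0 q [ 0.77  0.02 -0.3   1.75  0.01  1.37 -0.96]
top 2 (150, 188) 59 x [-48.6 -45.4 -24.7] y [-10.2   6.1  16.4] zmax 187.8
top 2 (188, 250) 134 x [-46.8 -33.9 -20.7] y [-11.5   1.5  14.6] zmax 194.3
top 3 (150, 188) 72 x [15.2 18.6 42.2] y [-11.    5.4  15.8] zmax 187.6
top 3 (188, 250) 127 x [17.2 29.8 43.8] y [-11.6   1.2  14.1] zmax 194.5
top 4 (150, 188) 78 x [59.3 63.  77.5] y [-14.    4.4  15.8] zmax 187.7
top 4 (188, 250) 128 x [60.7 74.3 87.7] y [-11.8   1.   13.9] zmax 194.8
scene 2 (150, 188) 133 x [-39.  -23.1 -16.5] y [-7.9  9.4 14.5] zmax 186.0
scene 2 (188, 250) 53 x [-44.9 -31.  -17. ] y [-14.4   1.5  13.5] zmax 191.3
scene 3 (150, 188) 143 x [22.2 40.2 47. ] y [-7.   9.2 14. ] zmax 186.7
scene 3 (188, 250) 57 x [17.  32.3 45.7] y [-16.5  -0.5  12. ] zmax 191.2
scene 4 (150, 188) 153 x [67.8 84.1 91.8] y [-6.7  9.4 14.5] zmax 187.0
scene 4 (188, 250) 59 x [63.2 77.2 90.8] y [-14.2  -1.   11.6] zmax 191.7
```

move_arm(increments="0 0 -15 0 0 0 110;0 0 -25 0 0 0 110;0 0 -30 0 0 0 110;0 0 -25 0 0 0 110;0 0 -9 0 0 0 110;0 0 -1 0 0 0 110;0 0 0 0 0 0 255;0 0 0 0 0 0 255")

```text
time: 27.33
position: [0.4394, -0.257, 0.1433]
tool_rot: [3.132, 0.223, 0.004]
ft_force: [0.5, 0.2, 0.2]
grip_width: 0.489
grip_force: 0.0
```

move_arm(increments="0 0 0 0 0 0 255;0 0 0 0 0 0 255;0 0 0 0 0 0 255;0 0 0 0 0 0 255;0 0 0 0 0 0 255;0 0 0 0 0 0 255;0 0 5 0 0 0 255;0 0 15 0 0 0 255")

```text
time: 28.0
position: [0.4365, -0.2554, 0.1597]
tool_rot: [-3.131, -0.223, 0.007]
ft_force: [-0.9, 0.4, -0.0]
grip_width: 0.338
grip_force: 25.0
```

move_arm(increments="0 0 25 0 0 0 255;0 0 30 0 0 0 255;0 0 30 0 0 0 255;0 0 30 0 0 0 255;0 0 20 0 0 0 255;0 0 10 0 0 0 255;3 10 0 0 0 0 255;5 15 0 0 0 0 255")

```text
time: 28.67
position: [0.4455, -0.232, 0.3056]
tool_rot: [-3.134, -0.218, 0.002]
ft_force: [-0.2, 0.2, -0.5]
grip_width: 0.334
grip_force: 25.0
```

move_arm(increments="5 20 0 0 0 0 255;6 23 0 0 0 0 255;6 23 0 0 0 0 255;6 23 0 0 0 0 255;6 23 0 0 0 0 255;6 23 0 0 0 0 255;6 18 0 0 0 0 255;3 10 0 0 0 0 255")

```text
time: 29.33
position: [0.4898, -0.0644, 0.3046]
tool_rot: [-3.131, -0.23, 0.005]
ft_force: [-0.3, -0.4, -0.6]
grip_width: 0.341
grip_force: 25.0
```

move_arm(increments="0 0 0 0 0 0 255;0 0 0 0 0 0 255;0 0 0 0 0 0 255;0 0 0 0 0 0 255;0 0 0 0 0 0 255;0 0 0 0 0 0 255;0 0 0 0 0 0 255;0 0 0 0 0 0 255")

```text
time: 30.0
position: [0.4902, -0.0687, 0.3066]
tool_rot: [3.134, 0.222, 0.0]
ft_force: [0.5, -0.3, -1.6]
grip_width: 0.339
grip_force: 25.0
```

```bash
python3 s.py;python3 pl.py
```

```text
t 30.0 pos [490.2 -68.7 306.6] z [ 0. -0. -1.] yang -81.9 F [ 0.5 -0.3 -1.6] g 29.5 25.0 q [ 0.59 -0.02 -0.49  1.67 -0.01  1.49 -1.33]
top 4 (150, 188) 46 x [59.7 64.5 80.1] y [-1.1 10.6 15.6] zmax 187.8
top 4 (188, 250) 73 x [60.7 75.4 88.3] y [-1.2  5.6 14. ] zmax 193.8
scene 1 (150, 188) 84 x [-83.4 -68.7 -62.2] y [-13.8   7.   12.8] zmax 187.0
scene 1 (188, 250) 230 x [-82.4 -67.4 -62.4] y [-12.3   6.9  13.5] zmax 249.1
scene 1 (250, 300) 197 x [-86.  -68.1 -61.2] y [-9.9  6.4 13.8] zmax 298.4
scene 2 (150, 188) 137 x [-38.2 -21.9 -16.6] y [-7.2  9.4 15. ] zmax 187.1
scene 2 (188, 250) 49 x [-43.2 -31.  -18.4] y [-14.3   1.9  12.5] zmax 192.1
scene 3 (150, 188) 146 x [21.2 40.5 47.7] y [-8.9  9.3 14.3] zmax 187.1
scene 3 (188, 250) 56 x [18.2 33.5 46.4] y [-14.4   0.2  11.8] zmax 190.9
scene 4 (150, 188) 158 x [66.7 84.5 91.9] y [-6.5  9.3 14.5] zmax 187.4
scene 4 (188, 250) 56 x [62.3 77.3 90.6] y [-13.9  -0.9  12.5] zmax 191.6
```

move_arm(increments="1 1 -10 0 0 0 255;0 0 -15 0 0 0 255;0 0 -18 0 0 0 255;0 0 -20 0 0 0 255;0 0 -20 0 0 0 255;0 0 -20 0 0 0 255;0 0 -20 0 0 0 255;0 0 -15 0 0 0 255")

```text
time: 30.77
position: [0.4902, -0.0671, 0.1661]
tool_rot: [-3.133, -0.223, 0.003]
ft_force: [-0.3, -0.7, -1.0]
grip_width: 0.34
grip_force: 25.0
```

move_arm(increments="0 0 -7 0 0 0 255;0 0 -4 0 0 0 255;0 0 -3 0 0 0 255;0 0 -2 0 0 0 255;0 0 -1 0 0 0 255;0 0 0 0 0 0 255;0 0 0 0 0 0 110;0 0 0 0 0 0 110")

```text
time: 31.43
position: [0.4917, -0.0675, 0.1521]
tool_rot: [3.133, 0.223, 0.002]
ft_force: [0.2, 0.2, -0.8]
grip_width: 0.42
grip_force: 0.0
```

move_arm(increments="0 0 0 0 0 0 110;0 0 0 0 0 0 110;0 0 0 0 0 0 110;0 0 10 0 0 0 110;0 0 20 0 0 0 110;0 0 30 0 0 0 110;0 0 40 0 0 0 110;0 0 40 0 0 0 110")

```text
time: 32.1
position: [0.4905, -0.0672, 0.2933]
tool_rot: [-3.133, -0.223, 0.002]
ft_force: [1.4, -1.0, 0.6]
grip_width: 0.568
grip_force: 0.0
```

```bash
python3 s.py;python3 pl.py | grep 188,; cat > kin.py <<'E'
import numpy as np, json
from scipy.optimize import least_squares
from scipy.spatial.transform import Rotation as R
L=[json.loads(l) for l in open("log.jsonl")]
def rz(a):return R.from_euler('z',a).as_matrix()
def ry(a):return R.from_euler('y',a).as_matrix()
def fk(q,p):
    h,l1,l2,lt,e1,e2,yaw=p[:7];s=p[7:]
    A=rz(s[0]*q[0]+yaw);t=np.array([0,0,h])
    A=A@ry(q[1])@rz(s[1]*q[2]);t=t+A@[e1,0,l1]
    A=A@ry(q[3])@rz(s[2]*q[4]);t=t+A@[e2,0,l2]
    A=A@ry(q[5]);t=t+A@[0,0,lt];return t,A@rz(s[3]*q[6])
if __name__=="__main__":
    import itertools
    best=None
    for s in itertools.product((1,-1),repeat=3):
        f=lambda p:np.concatenate([np.r_[(fk(e["joint_positions"],np.r_[p,s,s[0]])[0]-e["position"]),.3*(fk(e["joint_positions"],np.r_[p,s,1])[1][:,2]-R.from_rotvec(e["tool_rot"]).as_matrix()[:,2])] for e in L])
        for y0 in(0,):
            r=least_squares(f,[.35,.4,.45,.3,0,0,y0])
            print(s,r.cost,np.round(r.x,4),np.abs(r.fun).max())
E
python3 kin.py
```

```text
t 32.1 pos [490.5 -67.2 293.3] z [-0.001  0.    -1.   ] yang -81.8 F [ 1.4 -1.   0.6] g 49.5 0.0 q [ 0.59 -0.02 -0.5   1.7  -0.01  1.46 -1.33]
top 4 (188, 250) 46 x [62.6 75.4 88.4] y [ 2.6  8.3 14.4] zmax 193.7
scene 1 (188, 250) 49 x [-89.6 -74.1 -62.5] y [-13.6  -1.4  11.9] zmax 191.5
scene 2 (188, 250) 51 x [-43.8 -30.6 -18.8] y [-15.7   0.3  13.4] zmax 191.8
scene 3 (188, 250) 56 x [17.6 31.3 44.4] y [-15.1  -0.6  13.7] zmax 191.7
scene 4 (188, 250) 55 x [63.6 77.6 90.3] y [-14.6  -0.4  14.3] zmax 191.8
(1, 1, 1) 0.39697971720005887 [-10.248    0.6361   0.4804  -9.9343  -0.0496  -0.0169  -0.4726] 0.43690996669391846
(1, 1, -1) 0.39947493261280165 [-0.6762  0.3378  0.502  -0.4758 -0.0714 -0.2093 -0.6571] 0.42916540955998317
(1, -1, 1) 0.18538696490022077 [ 0.8309  0.349   0.3785  0.9667  0.1004 -0.1131 -1.4449] 0.2908035117440068
(1, -1, -1) 0.20485137965527808 [14.1665  0.1007  0.476  13.8931  0.0715  0.0307 -1.207 ] 0.3016987215333776
(-1, 1, 1) 0.06037157762270888 [ 0.7243  0.4301  0.4944  0.8432  0.0094 -0.0348  0.6763] 0.153954906420949
(-1, 1, -1) 0.08364865502710135 [0.1191 0.4977 0.4767 0.2553 0.0236 0.02   0.7519] 0.14389635331067333
(-1, -1, 1) 0.028030370599854578 [-0.1032  0.479   0.5037  0.0312  0.0031 -0.0021 -0.0494] 0.09943776350839682
(-1, -1, -1) 5.9196922222323735e-05 [ 0.3225  0.4679  0.5059  0.4464  0.0023 -0.0031 -0.042 ] 0.004155221120895947
```

All four poles stand in their pockets (tops at z≈191). Now going over the key, turning the fingers to pinch the long arm.

move_arm(increments="4 8 0 0 0 6 110;4 8 0 0 0 6 110;4 8 0 0 0 6 110;4 8 0 0 0 6 110;4 8 0 0 0 6 110;4 8 0 0 0 6 110;4 8 0 0 0 6 110;4 8 0 0 0 6 110")

```text
time: 32.87
position: [0.5234, -0.003, 0.2918]
tool_rot: [2.768, 1.485, 0.0]
ft_force: [-0.1, -0.1, -0.2]
grip_width: 0.566
grip_force: 0.0
```

move_arm(increments="4 8 0 0 0 6 110;4 8 0 0 0 6 110;4 8 0 0 0 6 110;4 8 0 0 0 6 110;4 8 0 0 0 6 110;4 3 0 0 0 6 110;4 0 -10 0 0 6 110;2 0 -20 0 0 0 110")

```text
time: 33.53
position: [0.5551, 0.0403, 0.2638]
tool_rot: [2.049, 2.376, 0.006]
ft_force: [0.5, -0.5, -0.1]
grip_width: 0.566
grip_force: 0.0
```

move_arm(increments="0 0 -20 0 0 0 110;0 0 -20 0 0 0 110;0 0 -10 0 0 0 110;0 0 0 0 0 0 110;0 0 0 0 0 0 110;0 0 0 0 0 0 110;0 0 0 0 0 0 110;0 0 0 0 0 0 110")

```text
time: 34.2
position: [0.5539, 0.0397, 0.2128]
tool_rot: [2.057, 2.372, 0.002]
ft_force: [0.2, -0.5, 1.0]
grip_width: 0.568
grip_force: 0.0
```

```bash
python3 s.py; cat > key.py <<'E'
from h import *
import sys
# bright steel points above z near bolt; local coords
def key(n,sv=None):
    p=ctrl.get_image(n)
    if sv: save(p,sv)
    rr=ctrl.silhouettes("key_mid",p)
    W=cloud(p);c=np.array([.566,-.0567]);a=np.radians(8.25)
    l=(W[...,:2]-c)@np.array([[np.cos(a),np.sin(a)],[-np.sin(a),np.cos(a)]]).T*1000;z=W[...,2]*1000
    for r in rr:
        m=r["region"]&(abs(l[...,0])<220)&(l[...,1]>30)&(l[...,1]<300)&(z>20)
        if m.sum()<40: continue
        q=np.c_[l[m],z[m]]
        print(n,round(r["score"],2),"n",m.sum())
        ax=1 if np.ptp(np.percentile(q[:,1],[3,97]))>np.ptp(np.percentile(q[:,0],[3,97])) else 0
        for b in np.arange(q[:,ax].min()+5,q[:,ax].max(),14):
            s=q[abs(q[:,ax]-b)<4]
            if len(s)>3:print("  ","xy"[ax],round(b),"other",np.round(np.percentile(s[:,1-ax],[4,50,96]),1),"z",np.round(np.percentile(s[:,2],[10,50,95]),1))
        break
if __name__=="__main__":
    for n in("top","scene"):key(n,sys.argv[1]+n+".png" if len(sys.argv)>1 else None)
E
python3 key.py k1
```

```text
t 34.2 pos [553.9  39.7 212.8] z [ 0.002 -0.    -1.   ] yang 8.1 F [ 0.2 -0.5  1. ] g 49.4 0.0 q [ 0.46  0.17 -0.65  1.69  0.11  1.32 -0.06]
top 0.56 n 266
   x -3 other [149.6 172.5 193.4] z [115.3 120.4 124.8]
   x 11 other [187.7 195.2 202.2] z [115.8 117.7 121.6]
   x 25 other [190.8 196.2 202.6] z [115.3 117.5 122.4]
   x 39 other [190.5 197.8 203.4] z [113.9 117.  120.2]
   x 53 other [191.  197.6 203.8] z [113.4 116.8 121.1]
```

move_arm(increments="-2 0 -15 0 0 0 110;0 0 -20 0 0 0 110;0 0 -25 0 0 0 110;0 0 -22 0 0 0 110;0 0 -14 0 0 0 110;0 0 -6 0 0 0 110;0 0 0 0 0 0 110;0 0 0 0 0 0 255", grip_force=50)

```text
time: 35.07
position: [0.5517, 0.0397, 0.1101]
tool_rot: [2.058, 2.373, 0.001]
ft_force: [-0.3, 0.6, 0.1]
grip_width: 0.545
grip_force: 0.0
```

move_arm(increments="0 0 0 0 0 0 255;0 0 0 0 0 0 255;0 0 0 0 0 0 255;0 0 0 0 0 0 255;0 0 0 0 0 0 255;0 0 0 0 0 0 255;0 0 0 0 0 0 255;0 0 0 0 0 0 255")

```text
time: 35.73
position: [0.5515, 0.0396, 0.1098]
tool_rot: [2.058, 2.373, 0.001]
ft_force: [1.3, 0.1, 1.3]
grip_width: 0.137
grip_force: 50.0
```

```bash
python3 s.py; python3 key.py k2
```

```text
t 35.7 pos [551.5  39.6 109.8] z [ 0.001 -0.    -1.   ] yang 8.1 F [1.3 0.1 1.3] g 12.0 50.0 q [ 0.44  0.26 -0.64  1.81  0.17  1.12 -0.11]
top 0.52 n 281
   x -4 other [143.1 166.  191.4] z [115.7 120.  125.6]
   x 10 other [187.7 194.9 202.3] z [114.3 117.  119.1]
   x 24 other [191.  197.4 203.5] z [111.5 116.6 122.2]
   x 38 other [190.3 196.3 203. ] z [113.8 116.2 119.9]
   x 52 other [189.9 196.8 204.2] z [111.5 115.8 120.3]
scene 0.69 n 268
   y 110 other [-1.7  4.1  7. ] z [116.1 123.4 126.7]
   y 124 other [0.2 5.5 8.3] z [115.7 122.6 125.8]
   y 138 other [-2.   5.2  8.1] z [115.9 122.3 123.9]
   y 152 other [-0.5  4.9  6.9] z [115.  119.7 122.5]
   y 166 other [-1.3  5.9  8.5] z [112.7 119.5 121.7]
   y 180 other [-5.4  3.4  8.4] z [114.7 118.3 121.1]
   y 194 other [ 3.5 33.6 57.8] z [111.7 117.2 119.1]
```

View pics/k2scene.png

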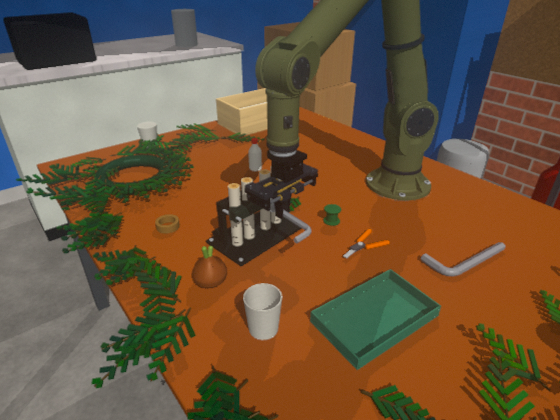

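move_arm(increments="-0.4 3 0 0 0 0 255;-0.7 5 0 0 0 0 255;-1 7 0 0 0 0 255;-1.2 8 0 0 0 0 255;-1.2 8 0 0 0 0 255;-1.2 8 0 0 0 0 255;-1.2 8 0 0 0 0 255;-1.2 8 0 0 0 0 255")

```text
time: 36.6
position: [0.5426, 0.0961, 0.1094]
tool_rot: [-2.056, -2.374, 0.0]
ft_force: [-0.1, 0.1, -2.8]
grip_width: 0.138
grip_force: 50.0
```

move_arm(increments="-0.8 5 0 0 0 0 255;0 0 0 2.5 0.4 0 255;0 0 0 2.5 0.4 0 255;0 0 0 0 0 0 255;0 0 0 0 0 0 255;0 0 0 0 0 0 255;0 0 0 0 0 0 255;0 0 0 0 0 0 255")

```text
time: 37.27
position: [0.5422, 0.1004, 0.1097]
tool_rot: [-2.012, -2.323, -0.087]
ft_force: [-0.5, 0.4, -1.7]
grip_width: 0.136
grip_force: 50.0
```

```bash
python3 s.py; python3 key.py k3
```

```text
t 37.3 pos [542.2 100.4 109.7] z [-0.014  0.087 -0.996] yang 8.2 F [-0.5  0.4 -1.7] g 11.8 50.0 q [ 0.42  0.26 -0.68  1.82  0.09  1.11 -0.13]
top 0.54 n 301
   y 200 other [-8.  -3.5  3.4] z [121.7 126.6 129.2]
   y 214 other [-8.1 -4.4  4. ] z [120.2 125.8 130.3]
   y 228 other [-7.7 -3.7  3.5] z [119.5 124.8 127.5]
   y 242 other [-8.1 -4.   3.1] z [119.5 123.8 128.8]
   y 256 other [-1.  27.5 52.1] z [121.6 124.9 129.2]
scene 0.82 n 340
   y 124 other [-1.4  3.4  7.3] z [120.6 126.1 128.6]
   y 166 other [-13.    2.4   7.4] z [119.2 125.  128.4]
   y 180 other [-3.2  4.3  7.3] z [118.6 124.6 127.5]
   y 194 other [-8.5  3.6  6.5] z [118.3 123.3 126.7]
   y 208 other [-4.5  3.3  7. ] z [118.2 124.  129. ]
   y 222 other [-3.1  3.7  7.4] z [117.5 123.3 127.1]
   y 236 other [-1.7  4.   7. ] z [115.5 123.2 126.7]
   y 250 other [ 0.4 12.4 55.6] z [123.4 124.8 126.3]
   y 264 other [13.2 34.6 56.4] z [117.1 121.3 125.1]
```

move_arm(increments="-7 -2 1 0 0 -6 255;-7 -2 1 0 0 -6 255;-7 -2 1 0 0 -6 255;-7 -2 1 0 0 -6 255;-7 -2 1 0 0 -6 255;-7 -2 0 0 0 -6 255;-7 -2 0 0 0 -6 255;-7 -2 0 0 0 -6 255")

```text
time: 38.13
position: [0.4858, 0.0836, 0.1146]
tool_rot: [-2.812, -1.307, -0.123]
ft_force: [0.5, -0.6, -3.1]
grip_width: 0.135
grip_force: 50.0
```

move_arm(increments="-7 -2 0 0 0 -6 255;-7 -2 0 0 0 -6 255;-7 -2 0 0 0 -6 255;-7 -2 0 0 0 -6 255;-6 -2 0 0 0 -6 255;-4 -1 0 0 0 -6 255;-2 -1 0 0 0 -6 255;0 0 0 0 0 0 255")

```text
time: 38.8
position: [0.4456, 0.0719, 0.1146]
tool_rot: [-3.124, -0.219, -0.137]
ft_force: [0.3, -0.1, -3.1]
grip_width: 0.134
grip_force: 50.0
```

move_arm(increments="0 0 0 0 0 0 255;0 0 0 0 0 0 255;0 0 0 0 0 0 255;0 0 0 0 0 0 255;0 0 0 0 0 0 255;0 0 0 0 0 0 255;0 0 0 0 0 0 255;0 0 0 0 0 0 255")

```text
time: 39.47
position: [0.4463, 0.0716, 0.1145]
tool_rot: [-3.123, -0.222, -0.138]
ft_force: [-1.0, 0.6, -2.8]
grip_width: 0.131
grip_force: 50.0
```

```bash
python3 s.py; python3 key.py k4
```

```text
t 39.5 pos [446.3  71.6 114.5] z [ 0.087  0.014 -0.996] yang -81.8 F [-1.   0.6 -2.8] g 11.4 50.0 q [ 0.43 -0.07 -0.62  2.11 -0.05  1.01 -1.6 ]
scene 0.71 n 266
   x -147 other [144.  146.6 149.7] z [126.7 130.1 134.3]
   x -133 other [146.2 148.3 149. ] z [126.1 129.9 130.6]
   x -77 other [143.  147.2 149.8] z [126.8 130.4 133.4]
   x -63 other [141.9 147.1 150.4] z [125.8 130.2 131.7]
   x -49 other [138.1 145.9 149.6] z [124.6 128.5 132. ]
   x -35 other [141.9 148.  150.9] z [123.1 127.2 131.1]
   x -21 other [142. 147. 149.] z [122.3 127.4 131.1]
   x -7 other [111.4 142.5 146.9] z [122.4 128.8 130.9]
   x 7 other [ 90.5 113.2 135.6] z [119.8 124.7 128.9]
```

View pics/k4top.png

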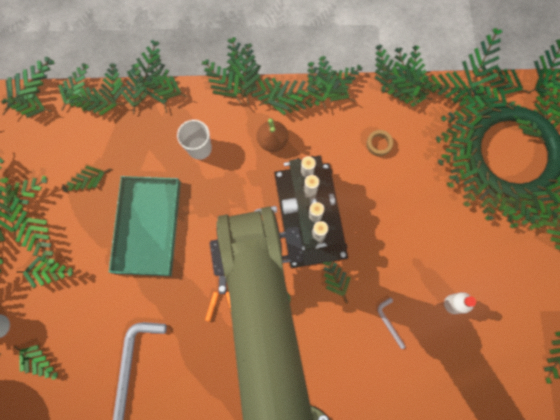

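```bash
cat > tip.py <<'E'
from h import *
import sys
def go(sv=None,n="scene"):
    p=ctrl.get_image(n)
    W=cloud(p);c=np.array([.566,-.0567]);a=np.radians(8.25)
    l=(W[...,:2]-c)@np.array([[np.cos(a),np.sin(a)],[-np.sin(a),np.cos(a)]]).T*1000;z=W[...,2]*1000
    if sv:
        v,u=np.nonzero((abs(l[...,0])<60)&(abs(l[...,1]-100)<60)&(z>80));
        u0,v0=int(np.median(u)),int(np.median(v));save(p,sv,(max(u0-60,0),max(v0-45,0),u0+60,v0+45),6);print("crop",u0-60,v0-45)
    for y in list(range(46,74,5))+list(range(78,150,7)):
        m=(abs(l[...,0])<26)&(abs(l[...,1]-y)<3)&(z>90)&(z<150)
        if m.sum()>4:
            q=l[m];print(" y",y,m.sum(),"x",np.round(np.percentile(q[:,0],[3,50,97]),1),"z",np.round(np.percentile(z[m],[3,50,97]),1),"x at top",round(np.median(q[z[m]>np.percentile(z[m],80)][:,0]),1))
go(sys.argv[1] if len(sys.argv)>1 else None)
E
python3 tip.py tip1.png
```

```text
crop 222 164
 y 46 20 x [-2.7 11.4 16.8] z [120.9 135.3 142.7] x at top 1.2
 y 51 20 x [-4.9 10.5 17.6] z [119.4 136.1 142.1] x at top 1.2
 y 56 32 x [-8.6 10.4 18.3] z [118.1 132.6 141.4] x at top 3.4
 y 61 34 x [-8.8  6.4 15.9] z [116.7 127.4 142.1] x at top 1.1
 y 66 60 x [-11.3   2.6  17.1] z [113.7 127.  140.7] x at top 3.8
 y 71 30 x [-12.2  -3.2  16.9] z [112.1 123.7 139.2] x at top 2.1
 y 85 5 x [-2.6  1.   6.1] z [123.2 127.9 129.3] x at top -2.6
 y 92 13 x [-4.6  4.3  7.1] z [119.4 127.  131. ] x at top 3.3
 y 99 9 x [-4.   2.4  6.3] z [118.7 127.8 129.5] x at top -3.9
 y 106 12 x [-4.5  3.5  7.7] z [119.9 127.7 130.5] x at top 2.3
 y 113 11 x [-3.2  2.9  7.5] z [115.3 126.4 129.3] x at top -2.4
 y 120 12 x [-4.5  2.1  6.7] z [116.1 127.6 130. ] x at top 1.4
 y 127 15 x [-2.7  3.6  6.4] z [119.5 127.4 130.2] x at top -0.1
 y 134 16 x [-7.8  1.5  4.7] z [118.5 125.9 130.3] x at top -4.1
 y 141 23 x [-22.6  -5.2  -0.2] z [120.3 128.8 131.8] x at top -12.2
 y 148 25 x [-24.2 -16.3  -6.1] z [118.8 125.5 131.5] x at top -18.6
```

View pics/tip1.png

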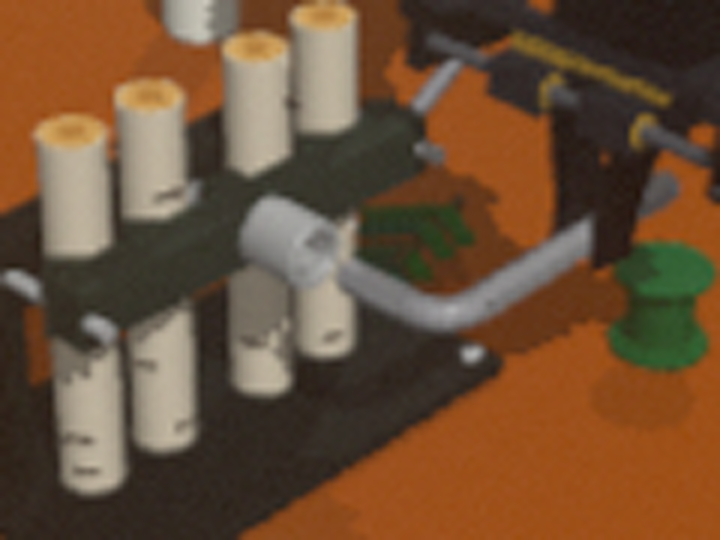

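move_arm(increments="0.5 0 1.5 0 0 0 255;0 0 1.5 0 0 0 255;0.6 -4 0 0 0 0 255;0.6 -4 0 0 0 0 255;0.4 -3 0 0 0 0 255;0.3 -2 0 0 0 0 255;0.3 -2 0 0 0 0 255;0.3 -2 0 0 0 0 255")

```text
time: 40.38
position: [0.4494, 0.0543, 0.1175]
tool_rot: [-3.123, -0.222, -0.138]
ft_force: [-0.0, -0.2, -2.3]
grip_width: 0.137
grip_force: 50.0
```

```bash
python3 s.py; python3 tip.py
```

```text
t 40.4 pos [449.4  54.3 117.5] z [ 0.087  0.014 -0.996] yang -81.9 F [-0.  -0.2 -2.3] g 11.9 50.0 q [ 0.45 -0.08 -0.6   2.1  -0.05  1.01 -1.56]
 y 46 22 x [-1.8 12.3 17.7] z [117.6 134.5 142.2] x at top 2.3
 y 51 19 x [-3.4 12.2 16.3] z [119.2 135.3 142.5] x at top -0.2
 y 56 26 x [-8.  11.6 15.9] z [115.8 132.9 141.2] x at top 0.8
 y 61 24 x [-4.3 10.8 17.2] z [118.3 135.3 141.2] x at top 2.2
 y 66 52 x [-11.9   6.1  16.6] z [112.9 131.9 142. ] x at top 1.9
 y 71 33 x [-11.    4.8  14.7] z [111.4 128.7 138.8] x at top -3.1
 y 78 12 x [-4.   4.   7.2] z [120.7 130.1 132.7] x at top -2.6
 y 85 12 x [-3.5  4.4  7.7] z [120.1 129.  132.9] x at top -1.8
 y 92 11 x [-4.   4.2  6.7] z [120.5 130.1 132.7] x at top 0.2
 y 99 11 x [-0.8  3.9  6. ] z [120.6 128.7 134.9] x at top 1.6
 y 106 11 x [-2.7  3.5  6.9] z [125.1 131.1 133.8] x at top -1.3
 y 113 12 x [-4.2  3.3  7. ] z [123.1 129.7 133.2] x at top -0.9
 y 120 21 x [-18.1  -0.9   3.8] z [121.9 131.1 133.9] x at top -3.0
 y 127 24 x [-21.7  -9.7  -1.6] z [122.4 130.9 135.4] x at top -13.9
 y 134 10 x [-24.2 -17.7 -12. ] z [123.8 126.7 130. ] x at top -14.2
```

move_arm(increments="0.3 -2 0 0 0 0 255;0.3 -2 0 0 0 0 255;0.3 -2 0 0 0 0 255;0.3 -2 0 0 0 0 255;0.3 -2 0 0 0 0 255;0.3 -2 0 0 0 0 255;0 0 0 0 0 0 255;0 0 0 0 0 0 255")

```text
time: 41.1
position: [0.4514, 0.0424, 0.1177]
tool_rot: [-3.123, -0.222, -0.139]
ft_force: [1.1, -0.3, -2.4]
grip_width: 0.133
grip_force: 50.0
```

```bash
python3 s.py; python3 tip.py tip2.png|grep -E "y (7|8|9|10|11|12)"; python3 pl.py | grep scene.*188,
```

```text
t 41.1 pos [451.4  42.4 117.7] z [ 0.088  0.014 -0.996] yang -81.9 F [ 1.1 -0.3 -2.4] g 11.5 50.0 q [ 0.46 -0.07 -0.58  2.1  -0.05  1.01 -1.53]
 y 71 37 x [-10.9   5.1  17.7] z [112.6 130.8 141.7] x at top 4.4
 y 78 10 x [0.4 4.9 7.6] z [124.6 128.5 133.3] x at top 1.0
 y 85 12 x [-4.2  3.1  7.3] z [121.1 129.9 133.3] x at top 2.3
 y 92 13 x [-3.9  4.5  7.6] z [119.7 131.1 133.1] x at top -0.6
 y 99 10 x [0.2 4.5 7. ] z [122.5 129.6 134.1] x at top 1.4
 y 106 17 x [-7.8  1.5  5.7] z [120.9 129.8 134. ] x at top -2.6
 y 113 25 x [-23.7  -4.7   2.8] z [122.4 131.5 133.8] x at top -20.4
 y 120 20 x [-24.7 -16.8  -5.5] z [123.  128.  132.3] x at top -18.5
scene 1 (188, 250) 49 x [-89.9 -74.4 -62.2] y [-15.    1.2  13. ] zmax 192.3
scene 2 (188, 250) 51 x [-45.4 -30.8 -17.9] y [-13.8   0.3  12.6] zmax 192.0
scene 3 (188, 250) 54 x [20.9 32.8 46.9] y [-13.6  -0.3  13.4] zmax 191.7
scene 4 (188, 250) 60 x [63.8 76.7 90.2] y [-13.7   0.3  13.2] zmax 191.7
```

View pics/tip2.png

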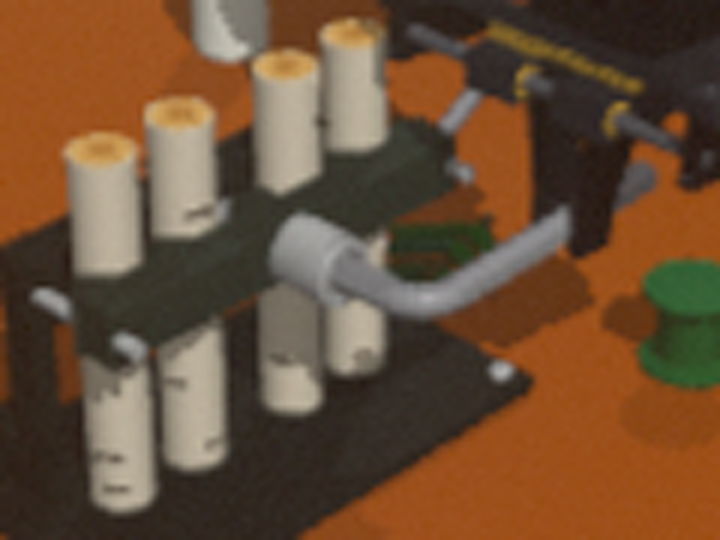

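move_arm(increments="0 0 0 0 0 0 200;0 0 0 0 0 0 150;0 0 0 0 0 0 110;0 0 0 0 0 0 110;0 0 0 0 0 0 110;0 0 0 0 0 0 110;0 0 0 0 0 0 110;0 0 0 0 0 0 110")

```text
time: 41.92
position: [0.4512, 0.0426, 0.1176]
tool_rot: [-3.123, -0.222, -0.138]
ft_force: [-0.3, -0.0, -0.9]
grip_width: 0.556
grip_force: 0.0
```

move_arm(increments="0 0 10 0 0 0 110;0 0 15 0 0 0 110;0 0 20 0 0 0 110;0 0 20 0 0 0 110;0 0 15 0 0 0 110;0 0 0 0 0 0 110;0 0 0 -0.4 2.5 0 110;0 0 0 -0.3 2.5 0 110")

```text
time: 42.58
position: [0.4508, 0.0423, 0.1982]
tool_rot: [-3.134, -0.222, 0.001]
ft_force: [-0.4, 0.5, 0.2]
grip_width: 0.57
grip_force: 0.0
```

```bash
python3 s.py; python3 key.py; python3 tip.py |grep -E "y (7|8|9|10|11|12)"
```

```text
t 42.6 pos [450.8  42.3 198.2] z [-0.001  0.    -1.   ] yang -81.9 F [-0.4  0.5  0.2] g 49.6 0.0 q [ 0.46 -0.08 -0.58  1.93 -0.04  1.28 -1.53]
scene 0.7 n 318
   x -144 other [114.1 118.4 119.1] z [100.7 104.  106.8]
   x -130 other [110.9 116.9 119.5] z [ 99.2 105.  108.7]
   x -116 other [109.9 115.7 119.6] z [101.2 107.4 110.1]
   x -102 other [109.6 116.8 119.7] z [102.8 109.  111.6]
   x -88 other [109.  118.2 120.1] z [102.6 108.8 110.8]
   x -74 other [107.7 115.3 119.3] z [103.9 110.  112.1]
   x -60 other [108.1 116.7 119.9] z [105.4 111.7 114.2]
   x -46 other [109.1 116.9 119.4] z [104.6 112.5 115.2]
   x -32 other [107.7 116.2 120.1] z [109.5 112.3 115.7]
   x -18 other [110.2 117.7 120.3] z [106.5 113.4 116.9]
   x -4 other [ 67.5 108.3 118.4] z [108.5 116.6 129.2]
 y 71 32 x [-11.    4.3  15.4] z [114.6 127.9 141. ] x at top 0.4
 y 78 14 x [-2.2  4.8  7.8] z [115.1 123.6 127.9] x at top -0.4
 y 85 13 x [-0.9  4.7  8. ] z [115.1 122.9 125.8] x at top -0.2
 y 92 13 x [-4.   4.5  8.9] z [111.9 121.7 124.5] x at top 4.3
 y 99 14 x [-4.2  4.5  9.5] z [111.2 119.2 122.5] x at top 3.0
 y 106 16 x [-13.5   2.1   6.3] z [108.8 116.5 120.9] x at top 0.5
 y 113 26 x [-22.1  -5.5   1.6] z [105.2 115.1 119.7] x at top -6.8
 y 120 18 x [-24.5 -18.4  -7.3] z [104.2 112.  117. ] x at top -18.4
```

move_arm(increments="7 0 0 0 0 6 130;7 0 0 0 0 6 130;7 0 0 0 0 6 130;7 0 0 0 0 6 130;7 0 0 0 0 6 130;7 0 0 0 0 6 130;7 0 0 0 0 6 130;7 0 0 0 0 6 130")

```text
time: 43.5
position: [0.5069, 0.0425, 0.1975]
tool_rot: [-2.767, -1.485, 0.001]
ft_force: [-0.3, 0.2, -0.1]
grip_width: 0.491
grip_force: 0.0
```

move_arm(increments="7 0 0 0 0 6 130;7 -2 0 0 0 6 130;7 -2 0 0 0 6 130;7 -2 0 0 0 6 130;7 -2 0 0 0 6 130;7 0 0 0 0 6 130;4 0 0 0 0 6 130;0 0 0 -4 -0.6 0 130")

```text
time: 44.17
position: [0.5539, 0.0298, 0.1971]
tool_rot: [2.025, 2.33, -0.075]
ft_force: [-0.9, -1.5, -0.0]
grip_width: 0.49
grip_force: 0.0
```

move_arm(increments="0 0 0 -4 -0.6 0 130;0 0 0 0 0 0 130;0 0 -10 0 0 0 130;0 0 -10 0 0 0 130;0 0 -10 0 0 0 130;0 0 0 0 0 0 130;0 0 0 0 0 0 130;0 0 0 0 0 0 130")

```text
time: 44.83
position: [0.5532, 0.034, 0.1674]
tool_rot: [1.988, 2.29, -0.141]
ft_force: [-0.1, -0.4, 0.1]
grip_width: 0.492
grip_force: 0.0
```

```bash
python3 s.py; python3 tip.py |grep -E "y (7|8|9|10|11|12)"
```

```text
t 44.8 pos [553.2  34.  167.4] z [ 0.019 -0.139 -0.99 ] yang 8.1 F [-0.1 -0.4  0.1] g 42.8 0.0 q [ 0.37  0.2  -0.64  1.75  0.28  1.25 -0.21]
 y 71 31 x [-11.6   4.4  14.3] z [116.1 129.5 139.8] x at top 3.9
 y 78 13 x [-1.2  5.4  8. ] z [117.3 125.3 129.5] x at top -0.1
 y 85 12 x [-3.3  5.9  8.9] z [114.8 122.4 127.5] x at top 3.2
 y 92 16 x [-4.3  5.3  7.8] z [111.5 121.8 125.2] x at top 3.5
 y 99 14 x [-4.4  3.1  7.7] z [111.4 118.9 121.8] x at top 2.1
 y 106 18 x [-14.    2.5   6.4] z [110.1 116.1 120.9] x at top 1.5
 y 113 23 x [-23.4  -4.4   1.2] z [104.8 115.1 119.2] x at top -7.4
 y 120 18 x [-24.7 -15.7  -7.6] z [105.4 110.3 114.5] x at top -17.8
```

move_arm(increments="0 0 -10 0 0 0 130;0 0 -12 0 0 0 130;0 0 -12 0 0 0 130;0 0 -12 0 0 0 130;0 0 -8 0 0 0 130;0 0 -5 0 0 0 130;0 0 0 0 0 0 130;0 0 0 0 0 0 130")

```text
time: 45.55
position: [0.5531, 0.0347, 0.1083]
tool_rot: [1.987, 2.291, -0.141]
ft_force: [-0.3, 0.9, -0.0]
grip_width: 0.492
grip_force: 0.0
```

```bash
python3 s.py; python3 tip.py tip3.png|grep -E "y (7|8|9|10|11|12)"
```

```text
t 45.5 pos [553.1  34.7 108.3] z [ 0.019 -0.139 -0.99 ] yang 8.1 F [-0.3  0.9 -0. ] g 42.8 0.0 q [ 0.35  0.26 -0.63  1.82  0.32  1.15 -0.26]
 y 85 10 x [-23.1 -20.7   3. ] z [110.9 120.5 125.1] x at top -10.4
 y 92 29 x [-22.3 -19.7   8.1] z [111.  121.3 133.1] x at top -20.9
 y 99 39 x [-23.7 -19.7  23.9] z [109.5 120.2 144.9] x at top -20.9
 y 106 40 x [-25.6 -13.1  25.1] z [113.1 128.7 146.6] x at top -20.5
 y 113 27 x [-23.6  -5.9   1.5] z [106.  114.7 118.7] x at top -7.1
 y 120 15 x [-24.2 -15.9  -8.6] z [104.3 110.4 115.2] x at top -15.9
```

View pics/tip3.png

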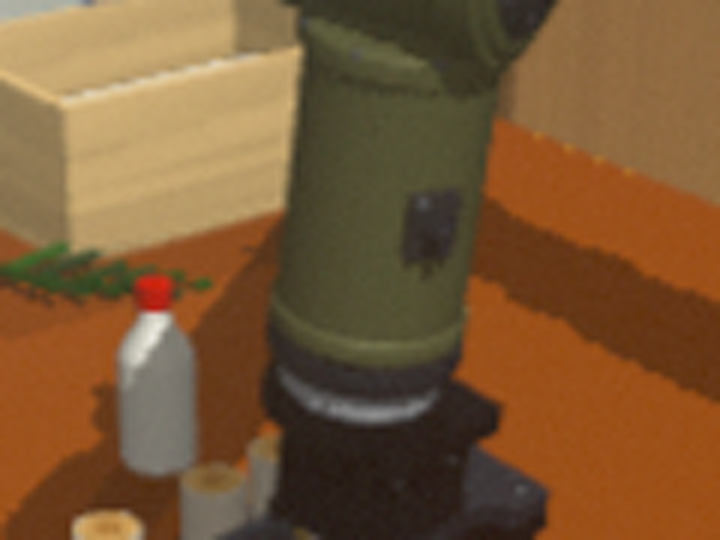

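move_arm(increments="0 0 0 0 0 0 255;0 0 0 0 0 0 255;0 0 0 0 0 0 255;0 0 0 0 0 0 255;0 0 0 0 0 0 255;0 0 0 0 0 0 255;0 0 0 0 0 0 255;0 0 0 0 0 0 255")

```text
time: 46.27
position: [0.5528, 0.0345, 0.1085]
tool_rot: [1.987, 2.291, -0.142]
ft_force: [-1.3, 0.1, 0.2]
grip_width: 0.138
grip_force: 50.0
```

move_arm(increments="0 0.5 2 3.5 0.5 0 255;0 0.5 2 3.5 0.5 0 255;0 0.5 2 3.5 0.5 0 255;0 0.5 2 3.5 0.5 0 255;0 0 0 0 0 0 255;0 0 0 0 0 0 255;0 0 0 0 0 0 255;0 0 0 0 0 0 255")

```text
time: 46.93
position: [0.5527, 0.0374, 0.1163]
tool_rot: [-2.003, -2.314, -0.103]
ft_force: [-0.3, -1.3, -2.7]
grip_width: 0.136
grip_force: 50.0
```

```bash
python3 s.py; python3 tip.py |grep -E "y (10|11|12)"; python3 key.py | grep -A12 scene
```

```text
t 46.9 pos [552.7  37.4 116.3] z [-0.016  0.103 -0.995] yang 8.2 F [-0.3 -1.3 -2.7] g 11.8 50.0 q [ 0.52  0.27 -0.65  1.8   0.06  1.14  0.01]
 y 106 20 x [-12.1   2.8  16. ] z [118.1 127.2 133.4] x at top -4.9
 y 113 24 x [-19.2  -4.4   3.1] z [119.  126.7 130.5] x at top -7.2
 y 120 25 x [-25.  -15.3  -6.5] z [116.9 123.8 128.3] x at top -15.3
scene 0.63 n 262
   x -143 other [117.  120.2 122.8] z [113.7 118.1 121.9]
   x -129 other [113.2 120.4 122.6] z [111.5 119.  121.4]
   x -115 other [111.6 119.9 123.3] z [113.3 119.7 123.8]
   x -101 other [111.2 120.2 123.1] z [115.5 121.2 123.4]
   x -87 other [113.2 118.7 122.9] z [114.7 121.7 124.2]
   x -73 other [112.6 119.4 122.8] z [116.2 122.4 125.9]
   x -59 other [115.7 120.1 122.4] z [116.4 122.7 126.8]
   x -45 other [113.1 119.5 121.8] z [117.9 123.6 128.1]
   x -31 other [109.9 119.9 122.1] z [119.1 125.4 129. ]
   x -17 other [112.9 119.8 122.9] z [120.9 127.  130. ]
   x -3 other [103.7 113.7 119.3] z [121.7 126.7 130.4]
```

move_arm(increments="0 0 0.7 2.5 0.4 0 255;0 0 0.7 2.5 0.4 0 255;0.3 -2 0 0 0 0 255;0.3 -2 0 0 0 0 255;0.3 -2 0 0 0 0 255;0 0 0 0 0 0 255;0 0 0 0 0 0 255;0 0 0 0 0 0 255")

```text
time: 47.85
position: [0.5537, 0.0317, 0.1182]
tool_rot: [-1.956, -2.258, -0.188]
ft_force: [-4.7, 3.1, 1.9]
grip_width: 0.133
grip_force: 50.0
```

```bash
python3 s.py; python3 tip.py |grep -E "y (10|11|12)"; python3 key.py | grep -A12 scene | grep -E "x -(87|8|73|59|3|4|5)"
```

```text
t 47.9 pos [553.7  31.7 118.2] z [-0.03   0.191 -0.981] yang 8.2 F [-4.7  3.1  1.9] g 11.6 50.0 q [ 0.58  0.29 -0.65  1.78 -0.02  1.15  0.11]
 y 106 23 x [-20.1  -1.1   5. ] z [123.  130.7 134.1] x at top -9.9
 y 113 29 x [-24.6 -13.   -2.8] z [120.6 128.  133. ] x at top -14.9
   x -49 other [106.3 112.7 117.1] z [122.7 128.1 131.5]
   x -35 other [106.5 111.9 115. ] z [124.  130.  131.8]
```

move_arm(increments="-0.4 -1 0 0 0 0 255;0.1 -1 0 0 0 0 255;0.2 -1 0 0 0 0 255;0 0 0 0 0 0 255;0 0 0 0 0 0 255;0 0 0 0 0 0 255;0 0 0 0 0 0 255;0 0 0 0 0 0 255")

```text
time: 48.77
position: [0.5541, 0.0278, 0.1181]
tool_rot: [-1.957, -2.257, -0.189]
ft_force: [-2.7, 4.3, 1.1]
grip_width: 0.135
grip_force: 50.5
```

```bash
python3 s.py; python3 tip.py |grep -E "y (10|11|12)"; python3 key.py | grep -A12 scene | grep -E "x -(87|8|73|59|3|4|5)"
```

```text
t 48.8 pos [554.1  27.8 118.1] z [-0.029  0.191 -0.981] yang 8.2 F [-2.7  4.3  1.1] g 11.7 50.5 q [ 0.59  0.29 -0.64  1.78 -0.02  1.15  0.11]
 y 106 27 x [-23.3  -7.7  -0.9] z [121.5 129.8 133.8] x at top -16.2
 y 113 13 x [-23.9 -16.6 -10.3] z [123.6 126.8 132.5] x at top -16.6
   x -89 other [103.6 110.2 113.9] z [120.2 126.  127.5]
   x -47 other [104.7 109.7 112.4] z [121.  127.9 131.5]
   x -33 other [103.1 109.7 111.4] z [122.4 128.8 131.2]
   x -5 other [ 89.7 104.3 109.2] z [124.5 130.8 133.4]
```

move_arm(increments="0 0 0 0 0 0 200;0 0 0 0 0 0 150;0 0 0 0 0 0 130;0 0 0 0 0 0 130;0 0 0 0 0 0 130;0 0 10 0 0 0 130;0 0 20 0 0 0 130;0 0 25 0 0 0 130")

```text
time: 49.68
position: [0.5529, 0.027, 0.1728]
tool_rot: [-1.957, -2.255, -0.185]
ft_force: [0.5, -0.5, 0.4]
grip_width: 0.485
grip_force: 0.0
```

move_arm(increments="-2 5 5 -5.5 -0.8 0 255;-2 10 0 -5.5 -0.8 0 255;-2 10 0 0 0 0 255;-2 10 0 0 0 0 255;-2 10 0 0 0 0 255;-1 7 0 0 0 0 255;0 0 -10 0 0 0 255;0 0 -20 0 0 0 255")

```text
time: 50.35
position: [0.5448, 0.079, 0.1489]
tool_rot: [2.059, 2.371, 0.003]
ft_force: [0.0, 0.7, 0.1]
grip_width: 0.027
grip_force: 0.0
```

move_arm(increments="0 0 -20 0 0 0 255;0 0 -11 0 0 0 255;0 0 0 0 0 0 255;0 0 0 0 0 0 255;0 0 0 0 0 0 255;0 0 0 0 0 0 255;0 0 0 0 0 0 255;0 0 0 0 0 0 255")

```text
time: 51.02
position: [0.5435, 0.0797, 0.1178]
tool_rot: [-2.058, -2.373, 0.0]
ft_force: [-0.0, -0.5, 0.4]
grip_width: 0.005
grip_force: 0.0
```

```bash
python3 s.py; python3 key.py | grep -A12 scene
```

```text
t 51.0 pos [543.5  79.7 117.8] z [-0. -0. -1.] yang 8.1 F [-0.  -0.5  0.4] g 0.4 0.0 q [ 0.41  0.25 -0.69  1.81  0.17  1.14 -0.19]
scene 0.64 n 124
   x -146 other [100.3 109.8 112.1] z [107.8 110.1 113.2]
   x -132 other [103.3 108.4 112.9] z [107.8 114.1 115.4]
   x -118 other [101.3 109.4 111.9] z [108.8 113.6 116.6]
   x -104 other [106.1 110.  110.9] z [106.8 114.1 118.8]
   x -90 other [105.3 110.  112.1] z [111.2 118.1 121. ]
   x -76 other [103.5 108.6 111.9] z [114.5 119.3 122.1]
   x -62 other [109.7 110.7 112.8] z [115.5 119.  122.4]
   x -6 other [104.6 106.2 108. ] z [124.8 126.7 129.2]
```

move_arm(increments="0.5 -4 0 0 0 0 255;0.5 -4 0 0 0 0 255;0.5 -4 0 0 0 0 255;0.2 -2 0 0 0 0 255;0.2 -1 0 0 0 0 255;0.2 -1 0 0 0 0 255;0.1 -1 0 0 0 0 255;0 0 0 0 0 0 255")

```text
time: 51.88
position: [0.5448, 0.0641, 0.1169]
tool_rot: [-2.055, -2.372, 0.0]
ft_force: [-0.9, 4.8, 0.2]
grip_width: 0.006
grip_force: 2.2
```

```bash
python3 s.py; python3 key.py | grep -A12 scene
```

```text
t 51.9 pos [544.8  64.1 116.9] z [-0.002  0.002 -1.   ] yang 8.2 F [-0.9  4.8  0.2] g 0.5 2.2 q [ 0.44  0.25 -0.68  1.81  0.17  1.14 -0.15]
scene 0.51 n 160
   x -143 other [105.6 108.9 110.3] z [105.1 110.3 113.1]
   x -129 other [103.9 109.5 112.6] z [108.3 112.2 114.6]
   x -115 other [105.9 108.6 110.9] z [109.3 113.1 116.6]
   x -101 other [101.4 109.5 112. ] z [108.8 114.7 118.7]
   x -87 other [103.6 109.  111.5] z [111.6 117.3 120.8]
   x -73 other [104.6 109.8 113.1] z [112.6 118.8 121.7]
   x -59 other [102.3 109.5 111.1] z [115.8 121.2 125. ]
   x -45 other [107.2 110.1 111.2] z [116.9 120.9 124.8]
   x -3 other [ 91.1  96.6 101.2] z [128.2 129.9 132.1]
```

move_arm(increments="0.1 -1 0 0 0 0 255;0.2 -1 0 0 0 0 255;0.1 -1 0 0 0 0 255;0.2 -1 0 0 0 0 255;0 0 0 0 0 0 255;0 0 0 0 0 0 255;0 0 0 0 0 0 255;0 0 0 0 0 0 255")

```text
time: 52.75
position: [0.5444, 0.0634, 0.1167]
tool_rot: [-2.051, -2.372, -0.003]
ft_force: [-3.4, 10.8, -0.1]
grip_width: 0.004
grip_force: 5.4
```

```bash
python3 s.py
```

```text
t 52.8 pos [544.4  63.4 116.7] z [-0.004  0.005 -1.   ] yang 8.3 F [-3.4 10.8 -0.1] g 0.3 5.4 q [ 0.44  0.25 -0.68  1.81  0.16  1.14 -0.15]
```

move_arm(increments="0.2 -1.5 0 0 0 0 255;0.2 -1.5 0 0 0 0 255;0.2 -1.5 0 0 0 0 255;0.2 -1.5 0 0 0 0 255;0 0 0 0 0 0 255;0 0 0 0 0 0 255;0 0 0 0 0 0 255;0 0 0 0 0 0 255")

```text
time: 53.42
position: [0.5445, 0.0596, 0.1166]
tool_rot: [-2.047, -2.371, -0.004]
ft_force: [-4.0, 14.4, 1.1]
grip_width: 0.008
grip_force: 7.3
```

```bash
python3 s.py;python3 tip.py tip4.png;  python3 key.py | grep -A12 scene
```

```text
t 53.4 pos [544.5  59.6 116.6] z [-0.005  0.008 -1.   ] yang 8.4 F [-4.  14.4  1.1] g 0.7 7.3 q [ 0.45  0.25 -0.68  1.81  0.16  1.14 -0.14]
crop 230 63
 y 51 5 x [13.5 14.6 18.1] z [117.1 119.  125.1] x at top 18.6
 y 66 13 x [-9.4 12.2 17.4] z [111.9 118.5 125.7] x at top 17.1
 y 71 5 x [-13.1   7.   12.3] z [112.7 115.8 123.4] x at top -15.6
 y 85 6 x [-1.4  4.3  7.3] z [121.9 127.4 133.3] x at top 2.4
 y 92 15 x [-4.2  3.1  6.9] z [119.4 128.4 131.8] x at top 5.7
 y 106 15 x [3.4 4.5 8. ] z [119.2 133.7 146.9] x at top 5.7
 y 113 16 x [3.1 4.9 8.5] z [117.3 131.8 149. ] x at top 8.4
 y 120 18 x [3.  5.4 7. ] z [118.7 135.7 147.6] x at top 6.3
 y 127 66 x [-13.7  -4.6   7. ] z [118.7 135.  149.2] x at top -4.3
scene 0.66 n 194
   x -148 other [ 96.3 102.3 105. ] z [101.5 108.6 113.1]
   x -134 other [ 95.4 103.4 106.5] z [105.4 111.6 115.1]
   x -120 other [ 98.  104.2 106.4] z [107.2 114.  117.7]
   x -106 other [ 95.8 104.  105.6] z [109.5 115.5 118.6]
   x -92 other [ 96.9 102.9 106.2] z [112.6 115.9 120. ]
   x -78 other [ 96.  104.  106.8] z [113.8 119.1 122.8]
   x -64 other [ 97.2 105.7 107.2] z [114.6 119.7 122.5]
   x -50 other [100.1 104.2 106.7] z [116.4 121.  125.9]
   x 6 other [ 86.2  92.5 105.9] z [122.8 127.3 134.5]
```

move_arm(increments="0.2 -1.5 0 0 0 0 255;0.2 -1.5 0 0 0 0 255;0 0 0 0 0 0 255;0 0 0 0 0 0 255;0 0 0 0 0 0 255;0 0 0 0 0 0 255;0 0 0 0 0 0 255;0 0 0 0 0 0 255")

```text
time: 54.33
position: [0.5448, 0.0581, 0.1167]
tool_rot: [-2.045, -2.371, -0.006]
ft_force: [-4.2, 17.5, 0.8]
grip_width: 0.004
grip_force: 8.5
```

```bash
python3 s.py;  python3 key.py | grep -A12 scene | head -5
```

```text
t 54.3 pos [544.8  58.1 116.7] z [-0.005  0.01  -1.   ] yang 8.4 F [-4.2 17.5  0.8] g 0.3 8.5 q [ 0.45  0.25 -0.67  1.81  0.16  1.14 -0.13]
scene 0.46 n 143
   x -143 other [ 99.2 102.6 103.6] z [104.5 110.3 113.4]
   x -129 other [ 94.3 101.4 104.3] z [106.5 111.5 116.7]
   x -115 other [ 95.9 102.2 104.9] z [109.6 115.7 117.7]
   x -101 other [ 97.6 102.5 104.4] z [112.3 117.  119.4]
```

move_arm(increments="0.2 -1.5 0 0 0 0 255;0.2 -1.5 0 0 0 0 255;0 0 0 0 0 0 255;0 0 0 0 0 0 255;0 0 0 0 0 0 255;0 0 0 0 0 0 255;0 0 0 0 0 0 255;0 0 0 0 0 0 255")

```text
time: 55.2
position: [0.5446, 0.0578, 0.1167]
tool_rot: [-2.042, -2.371, -0.009]
ft_force: [-6.0, 20.6, -0.0]
grip_width: 0.005
grip_force: 10.8
```

```bash
python3 s.py;  python3 key.py | grep -A12 scene | head -5
```

```text
t 55.2 pos [544.6  57.8 116.7] z [-0.006  0.013 -1.   ] yang 8.5 F [-6.  20.6 -0. ] g 0.4 10.8 q [ 0.45  0.25 -0.68  1.81  0.16  1.14 -0.12]
scene 0.57 n 149
   x -145 other [ 97.8 101.1 103.2] z [106.2 109.9 113.1]
   x -131 other [ 97.6 102.  105.2] z [108.7 112.9 115.7]
   x -117 other [ 97.1 101.3 104.1] z [108.8 115.8 117.5]
   x -103 other [ 98.8 103.4 104.2] z [110.2 114.6 120.5]
```

move_arm(increments="-0.5 5 0 0 0 0 255;-1 8 0 0 0 0 255;-1 8 5 0 0 0 255;0 0 20 0 0 0 255;0 0 25 0 0 0 255;0 0 10 -5 -0.7 0 255;0 0 0 -5 -0.7 0 255;0 0 0 0 0 0 255")

```text
time: 56.07
position: [0.5453, 0.0712, 0.1786]
tool_rot: [1.96, 2.272, -0.173]
ft_force: [0.1, 1.7, -0.7]
grip_width: 0.009
grip_force: 0.0
```

```bash
python3 s.py;  python3 key.py | grep -A12 scene;python3 tip.py tip4.png
```

```text
t 56.1 pos [545.3  71.2 178.6] z [ 0.027 -0.175 -0.984] yang 8.4 F [ 0.1  1.7 -0.7] g 0.8 0.0 q [ 0.33  0.2  -0.7   1.74  0.32  1.29 -0.31]
scene 0.75 n 291
   x -146 other [ 98.9 102.3 104.3] z [103.  110.2 112.7]
   x -132 other [ 95.3 103.1 105.3] z [105.5 112.6 115. ]
   x -118 other [ 95.5 102.2 105.6] z [110.  115.2 118. ]
   x -104 other [ 99.2 103.5 105.1] z [109.8 116.  118.3]
   x -90 other [ 94.4 102.6 105.3] z [110.2 118.6 121.1]
   x -76 other [ 96.4 103.9 105.9] z [112.9 120.3 121.5]
   x -62 other [ 94.7 102.2 105.8] z [115.1 120.8 124.3]
   x -48 other [ 93.8 103.8 105.9] z [117.4 122.1 125.5]
   x -34 other [ 97.  104.9 105.9] z [118.4 124.6 128.1]
   x -20 other [ 96.7 103.7 107.1] z [120.2 126.  129.1]
   x -6 other [ 66.4  96.5 103.8] z [122.5 128.4 131.2]
   x 8 other [68.3 80.7 92.9] z [121.1 126.1 131.8]
crop 230 115
 y 46 23 x [-6.  11.8 16.5] z [115.9 134.9 142.3] x at top 0.3
 y 51 21 x [-3.  12.6 16.9] z [122.9 135.7 141.4] x at top 1.0
 y 56 20 x [-5.  11.5 16.5] z [117.2 135.1 141.3] x at top 2.0
 y 61 22 x [-4.7 10.4 16.6] z [122.  135.9 140.9] x at top 2.3
 y 66 50 x [-9.9  5.3 16.7] z [112.6 130.2 141.2] x at top 3.6
 y 71 37 x [-11.6   4.2  15.3] z [112.5 129.2 139.4] x at top -0.1
 y 78 13 x [-3.1  4.2  7.9] z [119.8 129.1 132.2] x at top 1.3
 y 85 12 x [-4.5  3.7  6.8] z [122.4 128.  131.4] x at top 0.3
 y 92 15 x [-6.   1.1  6.3] z [121.3 129.  130.8] x at top -3.0
 y 99 28 x [-22.5  -6.6   2.5] z [117.7 127.1 130.6] x at top -12.4
 y 106 16 x [-24.4 -17.4  -6.8] z [117.6 123.9 128.2] x at top -12.5
```

View pics/tip4.png

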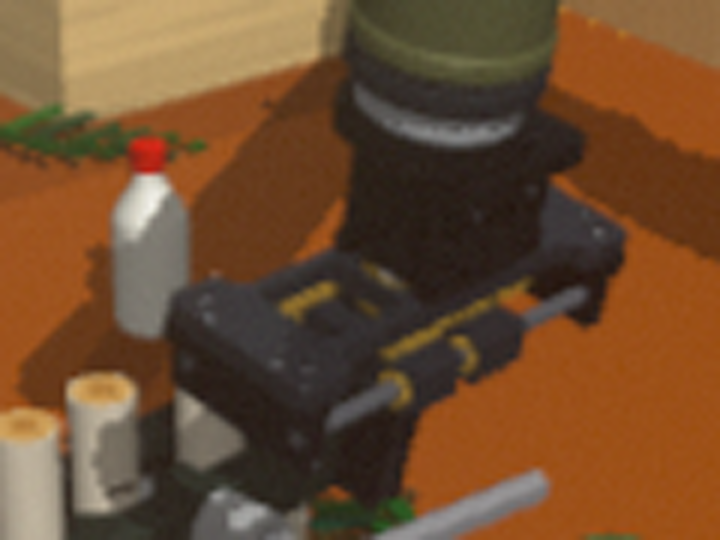

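move_arm(increments="-10 -4 0 0 0 0 255;-18 -8 0 0 0 0 255;-20 -8 0 0 0 0 255;-20 -8 0 0 0 0 255;-18 -8 0 0 0 0 255;-13 -6 0 0 0 0 255;-8 -3 -15 0 0 0 255;0 0 -20 0 0 0 255")

```text
time: 56.98
position: [0.4378, 0.0201, 0.143]
tool_rot: [1.973, 2.263, -0.175]
ft_force: [-0.2, 0.5, -0.1]
grip_width: 0.005
grip_force: 0.0
```

move_arm(increments="0 0 -14 0 0 0 255;0 0 0 0 0 0 255;0 0 0 0 0 0 255;0 0 0 0 0 0 255;0 0 0 0 0 0 255;0 0 0 0 0 0 255;0 0 0 0 0 0 255;0 0 0 0 0 0 255")

```text
time: 57.65
position: [0.4382, 0.0227, 0.1284]
tool_rot: [1.969, 2.27, -0.175]
ft_force: [-0.8, 0.9, 0.1]
grip_width: 0.003
grip_force: 0.0
```

```bash
python3 s.py; cat > loc.py <<'E'
from h import *
s=ctrl.get_state();P=np.array(s["position"]);d=(P[:2]-[.566,-.0567])*1000;a=np.radians(8.25)
print("local",np.round([d[0]*np.cos(a)+d[1]*np.sin(a),-d[0]*np.sin(a)+d[1]*np.cos(a),P[2]*1000],1))
E
python3 loc.py
```

```text
t 57.6 pos [438.2  22.7 128.4] z [ 0.023 -0.174 -0.985] yang 8.1 F [-0.8  0.9  0.1] g 0.3 0.0 q [ 0.44 -0.04 -0.68  2.05  0.17  1.14 -0.17]
local [-115.1   96.9  128.4]
```

move_arm(increments="-0.3 2 -4 0 0 0 255;0 0 -4 0 0 0 255;0.3 0 -4 0 0 0 255;0.5 0 -4 0 0 0 255;0.5 0 -4 0 0 0 255;0.6 0 -4 0 0 0 255;0.8 0 -4 0 0 0 255;0 0 0 0 0 0 255")

```text
time: 58.32
position: [0.4405, 0.0245, 0.0994]
tool_rot: [1.969, 2.27, -0.176]
ft_force: [0.4, 0.0, 3.7]
grip_width: 0.004
grip_force: 1.6
```

```bash
python3 s.py; python3 loc.py; python3 key.py | grep -A12 scene
```

```text
t 58.3 pos [440.5  24.5  99.4] z [ 0.023 -0.174 -0.985] yang 8.1 F [0.4 0.  3.7] g 0.3 1.6 q [ 0.43  0.01 -0.69  2.08  0.21  1.08 -0.22]
local [-112.6   98.3   99.4]
scene 0.59 n 203
   x -136 other [ 99.7 103.2 104.3] z [80.9 84.8 88.3]
   x -80 other [ 99.  103.  104.5] z [102.2 104.1 106.8]
   x -66 other [ 98.6 100.8 104.2] z [105.9 109.6 113.2]
   x -52 other [ 97.4 103.4 104.8] z [106.4 111.  115.9]
   x -38 other [ 97.2 102.6 104.8] z [111.1 115.3 119.9]
   x -24 other [ 99.1 102.3 105.9] z [115.6 122.4 125.1]
   x -10 other [ 93.8 101.4 105. ] z [118.7 124.5 128.7]
   x 4 other [69.7 83.8 98.1] z [121.7 126.7 131.3]
```

move_arm(increments="0.8 -0.2 -4 0 0 0 255;1 -0.2 -4 0 0 0 255;1.2 -0.1 -4 0 0 0 255;1.3 -0.1 -4 0 0 0 255;1.5 -0.1 -4 0 0 0 255;1.6 -0.1 -4 0 0 0 255;1.8 0 -4 0 0 0 255;0 0 0 0 0 0 255")

```text
time: 59.18
position: [0.4497, 0.0239, 0.0713]
tool_rot: [1.969, 2.271, -0.176]
ft_force: [0.2, 0.1, 5.0]
grip_width: 0.007
grip_force: 1.7
```

```bash
python3 s.py; python3 loc.py; python3 key.py | grep -A12 scene
```

```text
t 59.2 pos [449.7  23.9  71.3] z [ 0.022 -0.173 -0.985] yang 8.1 F [0.2 0.1 5. ] g 0.6 1.7 q [ 0.42  0.08 -0.69  2.09  0.26  1.03 -0.27]
local [-103.6   96.5   71.3]
scene 0.6 n 236
   x -127 other [ 95.9 100.6 101.7] z [43.7 48.  52.8]
   x -113 other [ 96.7  99.5 101.9] z [48.1 55.9 58.5]
   x -99 other [ 96.8 100.6 104.6] z [58.9 65.1 71. ]
   x -85 other [ 95.2  98.6 101.4] z [63.7 71.2 79.8]
   x -71 other [ 98.  101.  102.4] z [75.  80.6 86.4]
   x -57 other [ 96.6 100.8 102.7] z [80.3 88.4 95.3]
   x -43 other [ 97.4 102.2 103.1] z [ 95.1  99.5 105.7]
   x -29 other [ 98.5 101.8 103.9] z [101.8 108.4 113.4]
   x -15 other [ 96.4 100.5 103.2] z [106.3 116.3 122.1]
   x -1 other [65.7 89.3 97.8] z [117.1 127.5 131.5]
```

move_arm(increments="1.5 0 -3 0 0 0 255;1.5 0 -3 0 0 0 255;1.5 0 -3 0 0 0 255;1.5 0 -2 0 0 0 255;1.5 0 -2 0 0 0 255;0 0 0 0 0 0 255;0 0 0 0 0 0 255;0 0 0 0 0 0 255")

```text
time: 60.05
position: [0.4569, 0.0238, 0.0589]
tool_rot: [1.969, 2.27, -0.176]
ft_force: [-0.9, 0.9, 4.4]
grip_width: 0.004
grip_force: 1.6
```

```bash
python3 s.py; python3 loc.py; python3 key.py | grep -A12 scene
```

```text
t 60.0 pos [456.9  23.8  58.9] z [ 0.022 -0.174 -0.985] yang 8.1 F [-0.9  0.9  4.4] g 0.4 1.6 q [ 0.41  0.12 -0.69  2.08  0.3   1.01 -0.3 ]
local [-96.4  95.3  58.9]
scene 0.72 n 244
   x -113 other [ 95.9  98.3 100.4] z [29.  32.6 38.3]
   x -99 other [ 95.9  99.6 100.3] z [31.4 41.5 46.2]
   x -85 other [ 89.5  99.9 102.6] z [47.  53.7 61.3]
   x -71 other [ 95.1  98.4 101.6] z [55.7 63.8 72.6]
   x -57 other [ 97.4  99.6 101.4] z [71.2 73.5 80.4]
   x -43 other [ 93.7 100.7 103. ] z [79.3 83.  95. ]
   x -29 other [ 96.1  99.7 102.2] z [ 89.7  98.  108.4]
   x -15 other [ 95.4 101.6 140.7] z [103.3 113.  123.7]
   x -1 other [65.5 91.2 98.3] z [117.3 125.7 131.7]
```

move_arm(increments="1 0 -1 0 0 0 255;1 0 -1 0 0 0 255;1 0 -1 0 0 0 255;1 0 -1 0 0 0 255;1 0 -1 0 0 0 255;0 0 0 0 0 0 255;0 0 0 0 0 0 255;0 0 0 0 0 0 255")

```text
time: 60.92
position: [0.4607, 0.0238, 0.0541]
tool_rot: [1.97, 2.271, -0.18]
ft_force: [-8.3, 0.6, 12.0]
grip_width: 0.005
grip_force: 2.0
```

```bash
python3 s.py; python3 loc.py; python3 key.py | grep -A12 scene
```

```text
t 60.9 pos [460.7  23.8  54.1] z [ 0.02  -0.175 -0.984] yang 8.1 F [-8.3  0.6 12. ] g 0.4 2.0 q [ 0.4   0.14 -0.68  2.08  0.31  1.01 -0.31]
local [-92.7  94.8  54.1]
scene 0.65 n 205
   x -105 other [96.1 98.6 98.9] z [24.8 29.2 35.7]
   x -91 other [ 97.   99.5 101.4] z [33.4 41.3 43.6]
   x -77 other [ 94.3  99.2 100.3] z [46.3 53.6 61.9]
   x -63 other [ 95.3  98.8 102.4] z [55.8 63.  70.6]
   x -49 other [ 94.4  98.8 101.3] z [66.  70.7 76. ]
   x -35 other [ 93.1  99.6 101.4] z [78.8 84.1 91.7]
   x -21 other [ 96.6 100.8 103. ] z [ 92.7 100.1 106. ]
   x -7 other [ 84.1  98.1 101.6] z [109.4 119.8 126.8]
   x 7 other [64.2 78.7 91.1] z [120.8 126.  130.1]
```

move_arm(increments="0.5 0 -1 0 0 0 255;0.5 0 -1 0 0 0 255;0.5 0 -1 0 0 0 255;0 0 -1 0 0 0 255;0 0 -1 0 0 0 255;0 0 0 0 0 0 255;0 0 0 0 0 0 255;0 0 0 0 0 0 255")

```text
time: 61.78
position: [0.4622, 0.0237, 0.0505]
tool_rot: [1.969, 2.269, -0.182]
ft_force: [-16.8, 1.4, 24.0]
grip_width: 0.008
grip_force: 2.1
```

```bash
python3 s.py; python3 loc.py; python3 key.py | grep -A12 scene
```

```text
t 61.8 pos [462.2  23.7  50.5] z [ 0.02  -0.177 -0.984] yang 8.1 F [-16.8   1.4  24. ] g 0.7 2.1 q [ 0.4   0.15 -0.68  2.08  0.32  1.   -0.32]
local [-91.2  94.5  50.5]
scene 0.54 n 208
   x -103 other [94.5 95.4 98.8] z [22.1 24.9 32.1]
   x -89 other [91.7 97.  98.2] z [25.4 30.3 34. ]
   x -75 other [ 94.8  98.1 100.2] z [39.4 50.9 56.6]
   x -61 other [ 95.1  98.3 100.7] z [53.3 59.  65.4]
   x -47 other [94.2 99.  99.8] z [68.  70.  73.8]
   x -33 other [ 94.2  99.2 100.5] z [78.2 82.  88.2]
   x -19 other [ 94.6 100.8 103.3] z [ 90.4  97.8 102.8]
   x -5 other [ 68.5  97.6 108. ] z [107.9 119.5 129.7]
   x 9 other [62.3 74.2 89.4] z [117.5 123.1 129.2]
```

move_arm(increments="-0.5 0 5 0 0 0 255;0 0 15 0 0 0 255;0 0 25 0 0 0 255;0 0 30 5 0.7 0 255;0 0 30 5 0.7 0 255;0 0 25 0 0 -6 255;3 0 0 0 0 -6 130;4 0 0 0 0 -6 130")

```text
time: 62.65
position: [0.4709, 0.0228, 0.1802]
tool_rot: [2.411, 2.012, 0.001]
ft_force: [-0.7, -0.2, 0.8]
grip_width: 0.086
grip_force: 0.0
```

move_arm(increments="4 1 0 0 0 -6 130;4 1 0 0 0 -6 130;4 1 0 0 0 -6 130;4 1 0 0 0 -6 130;4 1 0 0 0 -6 130;4 1 0 0 0 -6 130;4 1 0 0 0 -6 130;4 1 0 0 0 -6 130")

```text
time: 63.32
position: [0.5017, 0.0315, 0.1779]
tool_rot: [-3.019, -0.86, 0.003]
ft_force: [0.3, -0.4, 0.1]
grip_width: 0.491
grip_force: 0.0
```

move_arm(increments="4 0 0 0 0 -6 130;4 0 0 0 0 -6 130;2 0 0 0 0 -6 130;0 0 0 0 0 -6 130;0 0 0 -6 -0.9 0 130;0 0 0 -6 -0.9 0 130;0 0 0 0 0 0 130;0 0 0 0 0 0 130")

```text
time: 63.98
position: [0.5112, 0.0336, 0.178]
tool_rot: [2.927, 0.215, 0.022]
ft_force: [-0.1, -1.4, 0.6]
grip_width: 0.492
grip_force: 0.0
```

```bash
python3 s.py; python3 loc.py; python3 key.py | grep -A12 scene; python3 tip.py|head -8; python3 pl.py | grep scene.*188,
```

```text
t 64.0 pos [511.2  33.6 178. ] z [ 0.03  -0.204 -0.979] yang -81.6 F [-0.1 -1.4  0.6] g 42.8 0.0 q [ 0.37  0.1  -0.66  1.84  0.28  1.26 -1.81]
local [-41.2  97.2 178. ]
scene 0.82 n 242
   x -115 other [93.8 97.3 99.5] z [22.2 27.5 32.3]
   x -101 other [ 92.6  95.8 100.1] z [25.9 35.4 42.1]
   x -87 other [ 92.3  98.9 100.7] z [41.3 48.1 55.9]
   x -73 other [ 94.4  99.4 101.2] z [51.8 56.9 67.7]
   x -59 other [ 95.9  99.3 100.4] z [62.5 70.4 79.2]
   x -45 other [ 94.8  98.8 102.1] z [74.9 83.  93.2]
   x -31 other [ 95.8 100.2 101.9] z [ 89.2  95.7 104.6]
   x -17 other [ 95.3 100.4 102.1] z [ 98.3 107.  116.2]
   x -3 other [ 69.7  92.7 100.2] z [114.3 122.7 131. ]
 y 46 21 x [-3.8 12.6 16.5] z [120.1 136.7 141. ] x at top -1.2
 y 51 20 x [-4.1 12.7 15.6] z [118.1 134.9 140.8] x at top -2.7
 y 56 25 x [-1.  12.1 16.2] z [115.4 135.6 142.3] x at top 2.2
 y 61 47 x [-12.    4.9  16.1] z [115.4 131.  141.5] x at top -0.5
 y 66 42 x [-12.4   6.1  15.7] z [113.1 127.3 140.8] x at top 4.1
 y 71 11 x [-0.1  4.6  7.4] z [122.7 128.9 132.1] x at top 2.2
 y 78 12 x [-2.8  5.3  7.9] z [120.4 127.3 131.3] x at top 2.4
 y 85 15 x [-2.9  3.6  7.7] z [121.3 126.  132. ] x at top 3.2
scene 1 (188, 250) 44 x [-88.9 -75.1 -62.1] y [-16.4  -2.4  10.3] zmax 191.8
scene 2 (188, 250) 47 x [-44.5 -31.  -19.4] y [-15.5  -2.3   8.7] zmax 191.5
scene 3 (188, 250) 56 x [18.4 33.2 45.2] y [-16.9  -2.9  10.3] zmax 192.0
scene 4 (188, 250) 58 x [63.  76.7 90.9] y [-18.3  -2.6   9.6] zmax 192.0
```

move_arm(increments="0.6 -4 0 -3 -0.4 0 130;0 0 0 0 0 0 130;0 0 -10 0 0 0 130;0 0 -15 0 0 0 130;0 0 -15 0 0 0 130;0 0 -15 0 0 0 130;0 0 -5 0 0 0 130;0 0 0 0 0 0 130", grip_force=30)

```text
time: 65.0
position: [0.5112, 0.0272, 0.1171]
tool_rot: [2.873, 0.204, 0.023]
ft_force: [0.2, 0.7, -0.5]
grip_width: 0.489
grip_force: 0.0
```

```bash
python3 s.py; python3 loc.py;python3 pl.py | grep scene.*188,; cp pics/last_scene.png pics/g1.png
```

```text
t 65.0 pos [511.2  27.2 117.1] z [ 0.034 -0.257 -0.966] yang -81.9 F [ 0.2  0.7 -0.5] g 42.6 0.0 q [ 0.33  0.18 -0.67  1.91  0.4   1.18 -1.94]
local [-42.2  90.9 117.1]
scene 2 (188, 250) 27 x [-39.1 -26.6 -18.3] y [-16.8  -7.7   8.5] zmax 191.6
scene 3 (188, 250) 55 x [20.5 33.6 47.2] y [-15.8  -2.6   8.8] zmax 191.7
scene 4 (188, 250) 60 x [64.4 76.5 90.6] y [-18.5  -2.    9. ] zmax 191.9
```

View pics/g1.png

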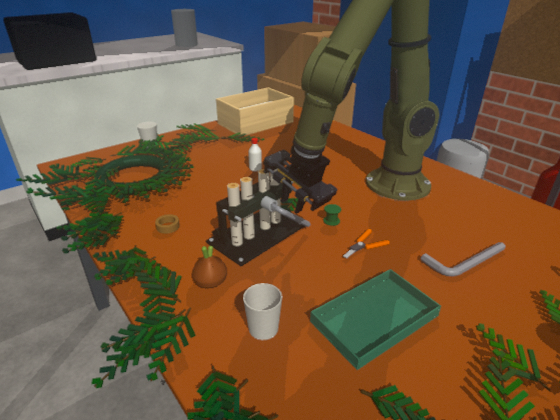

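move_arm(increments="-0.3 2 0 0 0 0 130;0 0 -6 0 0 0 130;0 0 -8 0 0 0 130;0 0 -8 0 0 0 130;0 0 -8 0 0 0 130;0 0 -6 0 0 0 130;0 0 -4 0 0 0 130;0 0 0 0 0 0 130")

```text
time: 65.77
position: [0.5114, 0.0297, 0.0776]
tool_rot: [2.872, 0.205, 0.025]
ft_force: [0.6, 0.4, 0.1]
grip_width: 0.494
grip_force: 0.0
```

```bash
python3 s.py; python3 loc.py;python3 pl.py | grep scene.*188,
```

```text
t 65.8 pos [511.4  29.7  77.6] z [ 0.036 -0.257 -0.966] yang -81.8 F [0.6 0.4 0.1] g 43.0 0.0 q [ 0.31  0.23 -0.66  1.95  0.45  1.11 -2.  ]
local [-41.7  93.3  77.6]
scene 1 (188, 250) 29 x [-89.7 -76.6 -61.4] y [-17.2  -6.4   1.4] zmax 192.1
scene 2 (188, 250) 39 x [-46.1 -28.2 -16.9] y [-17.4  -5.8   4.8] zmax 192.1
scene 3 (188, 250) 55 x [20.2 32.1 46. ] y [-16.1  -2.5  10.5] zmax 192.0
scene 4 (188, 250) 60 x [64.6 77.2 90.5] y [-18.2  -2.1   9.1] zmax 191.9
```

move_arm(increments="0 0 0 0 0 0 255;0 0 0 0 0 0 255;0 0 0 0 0 0 255;0 0 0 0 0 0 255;0 0 0 0 0 0 255;0 0 0 0 0 0 255;0 0 0 0 0 0 255;0 0 0 0 0 0 255")

```text
time: 66.53
position: [0.5119, 0.0284, 0.0789]
tool_rot: [2.871, 0.202, 0.027]
ft_force: [-1.1, -4.4, -0.0]
grip_width: 0.156
grip_force: 27.9
```

```bash
python3 s.py; python3 loc.py; python3 key.py | grep -A12 scene
```

```text
t 66.5 pos [511.9  28.4  78.9] z [ 0.037 -0.259 -0.965] yang -82.0 F [-1.1 -4.4 -0. ] g 13.6 27.9 q [ 0.31  0.23 -0.66  1.95  0.45  1.11 -2.  ]
local [-41.3  91.9  78.9]
scene 0.58 n 174
   x -106 other [93.3 96.4 97.2] z [28.  33.6 41.9]
   x -92 other [90.  96.5 98.6] z [37.6 41.7 52.2]
   x -78 other [92.5 96.9 98.8] z [46.9 56.7 63.6]
   x -64 other [ 96.4 100.3 100.8] z [60.8 67.5 71.5]
   x -22 other [ 95.4  99.6 101.8] z [ 96.8 102.9 112.5]
   x -8 other [ 92.1  98.2 102.2] z [107.1 114.8 124.8]
   x 6 other [64.3 78.1 93.4] z [120.1 125.7 129.9]
```

Gripped. Pulling out along the bolt axis, easing off the lean as the gripper body clears the poles.

move_arm(increments="-0.2 1.5 0 0 0 0 255;-0.3 2 0 0 0 0 255;-0.3 2 0 0 0 0 255;-0.3 2 0 0 0 0 255;-0.3 2 0 0 0 0 255;0 0 0 0 0 0 255;0 0 0 0 0 0 255;0 0 0 0 0 0 255", grip_force=40)

```text
time: 67.4
position: [0.5094, 0.0397, 0.0779]
tool_rot: [2.873, 0.205, 0.024]
ft_force: [-3.2, -2.6, -6.4]
grip_width: 0.151
grip_force: 38.1
```

```bash
python3 s.py; python3 loc.py; python3 key.py | grep -A12 scene
```

```text
t 67.4 pos [509.4  39.7  77.9] z [ 0.035 -0.257 -0.966] yang -81.8 F [-3.2 -2.6 -6.4] g 13.2 38.1 q [ 0.29  0.23 -0.67  1.94  0.45  1.12 -2.01]
local [-42.2 103.6  77.9]
scene 0.76 n 186
   x -110 other [102.6 105.8 107.3] z [32.  37.6 43.2]
   x -96 other [101.8 104.8 107.7] z [41.1 49.7 53.9]
   x -82 other [102.  107.  109.4] z [45.6 55.6 62.7]
   x -68 other [107.6 108.6 109.9] z [59.5 64.6 69.1]
   x -26 other [106.3 112.1 113.8] z [ 90.1  99.7 108.2]
   x -12 other [107.6 112.  114.1] z [100.8 110.2 118.8]
   x 2 other [ 66.5  91.4 108.6] z [117.1 125.6 131.4]
```

move_arm(increments="-0.4 3 0 0 0 0 255;-0.4 3 0 1.5 0.2 0 255;-0.4 3 0 1.5 0.2 0 255;-0.4 3 0 1.5 0.2 0 255;-0.6 4 0 0 0 0 255;-0.6 4 0 0 0 0 255;-0.6 4 0 0 0 0 255;-0.6 4 0 0 0 0 255")

```text
time: 68.27
position: [0.5086, 0.069, 0.0801]
tool_rot: [2.952, 0.212, 0.029]
ft_force: [-0.3, 0.6, -1.7]
grip_width: 0.142
grip_force: 39.3
```

```bash
python3 s.py; python3 loc.py; python3 key.py | grep -A12 scene;python3 pl.py | grep scene.*188,
```

```text
t 68.3 pos [508.6  69.   80.1] z [ 0.032 -0.179 -0.983] yang -81.8 F [-0.3  0.6 -1.7] g 12.4 39.3 q [ 0.31  0.23 -0.69  1.94  0.37  1.09 -1.97]
local [-38.8 132.6  80.1]
scene 0.74 n 194
   x -105 other [126.8 132.  133. ] z [32.9 36.3 42.2]
   x -91 other [130.7 133.1 134.1] z [40.5 49.  56.2]
   x -77 other [132.8 134.8 136.8] z [51.  52.8 58.9]
   x -21 other [135.6 141.9 143.1] z [ 93.  103.2 111.7]
   x -7 other [126.7 140.5 144.6] z [107.8 117.9 125.7]
   x 7 other [ 89.3 116.9 135. ] z [120.6 127.5 132.4]
scene 1 (188, 250) 47 x [-88.7 -74.6 -61. ] y [-15.9  -2.9   9.3] zmax 191.5
scene 2 (188, 250) 50 x [-46.1 -30.5 -17.8] y [-17.3  -2.2  11.4] zmax 191.6
scene 3 (188, 250) 55 x [17.8 33.4 44.8] y [-17.8  -2.7  10.6] zmax 192.1
scene 4 (188, 250) 60 x [62.9 78.2 90.9] y [-17.   -2.9  10.1] zmax 191.7
```

move_arm(increments="-1 8 0 0 0 0 255;-1 10 5 0 0 0 255;-1 10 10 0 0 0 255;0 0 20 0 0 0 255;0 0 20 0 0 0 255;0 0 20 2.5 0.4 0 255;0 0 10 2.5 0.4 0 255;0 0 0 2.5 0.4 0 255", grip_force=55)

```text
time: 69.23
position: [0.5059, 0.098, 0.1682]
tool_rot: [3.085, 0.224, 0.015]
ft_force: [1.2, -1.0, -3.3]
grip_width: 0.138
grip_force: 54.2
```

```bash
python3 s.py; cat > tray.py <<'E'
from h import *
for n in("top","scene"):
    p=ctrl.get_image(n);W=cloud(p)
    r=ctrl.silhouettes("tray",p)[0];m=r["region"]&(W[...,2]<.045)&(W[...,2]>-.01)
    q=(W[m][:,:2]*1000).astype(np.float32)
    k=(abs(q-np.median(q,0))<170).all(1)
    print(n,round(r["score"],2),m.sum(),cv2.minAreaRect(q[k]),"med z",np.median(W[m][:,2]))
E
python3 tray.py;  python3 key.py | grep -A12 scene
```

```text
t 69.2 pos [505.9  98.  168.2] z [ 0.014 -0.048 -0.999] yang -81.7 F [ 1.2 -1.  -3.3] g 12.0 54.2 q [ 0.39  0.11 -0.7   1.84  0.13  1.22 -1.78]
top 0.56 6250 ((547.8580322265625, 370.54827880859375), (168.1199188232422, 264.54248046875), 86.37389373779297) med z 0.0051532410089698555
scene 0.81 7174 ((526.6597290039062, 352.3909606933594), (177.40908813476562, 288.12481689453125), 86.66655731201172) med z 0.00517856501713293
scene 0.63 n 259
   x -111 other [161.2 164.8 166.5] z [108.8 113.5 120.3]
   x -97 other [159.4 164.4 166.2] z [115.9 125.4 133. ]
   x -83 other [160.5 164.6 167.4] z [127.5 132.3 145.1]
   x -69 other [159.9 165.1 168.1] z [141.6 145.  153.2]
   x -55 other [161.8 166.2 167.3] z [149.1 152.2 155.5]
   x -27 other [150.6 165.2 167.9] z [176.  186.4 191. ]
   x -13 other [160.7 164.9 166.7] z [188.2 193.6 203. ]
   x 1 other [129.6 156.4 164.5] z [199.5 207.1 211.5]
```

```bash
cat > tray.py <<'E'
from h import *
for n in("top","scene"):
    p=ctrl.get_image(n);W=cloud(p)
    r=ctrl.silhouettes("tray",p)[0];reg=cv2.erode(r["region"].astype(np.uint8),np.ones((3,3)))>0
    for lo,hi,nm in((.026,.038,"rim"),(.001,.008,"floor")):
        m=reg&(W[...,2]<hi)&(W[...,2]>lo)
        q=W[m][:,:2]*1000;q=q[(abs(q-np.median(q,0))<170).all(1)]
        for yaw in(-3.5,):
            a=np.radians(yaw);l=q@np.array([[np.cos(a),-np.sin(a)],[np.sin(a),np.cos(a)]])
            e=np.percentile(l,[1.5,98.5],axis=0);c=np.array([[np.cos(a),-np.sin(a)],[np.sin(a),np.cos(a)]])@e.mean(0)
            print(n,nm,len(q),"size",np.round(e[1]-e[0],1),"centre",np.round(c,1))
E
python3 tray.py
```

```text
top rim 460 size [246.5 148.1] centre [540.9 363.8]
top floor 4082 size [233.2 133.1] centre [544.8 369.1]
scene rim 49 size [18.4 38.6] centre [672.  -77.9]
scene floor 151 size [243.2 127.5] centre [575.7 -34.1]
```

move_arm(increments="3 15 0 0 0 0 255;5 25 0 -0.6 4.1 0 255;5 30 0 -0.6 4.1 0 255;5 30 0 -0.6 4.1 0 255;5 30 0 -0.6 4.1 0 255;5 30 0 -0.6 4.1 0 255;5 30 0 -0.6 4.1 0 255;5 30 0 -0.6 4.1 0 255")

```text
time: 70.5
position: [0.5428, 0.3163, 0.1633]
tool_rot: [2.949, 0.227, -0.762]
ft_force: [0.9, 1.3, -1.7]
grip_width: 0.138
grip_force: 54.2
```

move_arm(increments="5 30 0 -0.6 4.1 0 255;4 30 0 0 0 0 255;0 14 0 0 0 0 255;0 0 -10 0 0 0 255;0 0 -15 0 0 0 255;0 0 -15 0 0 0 255;0 0 -10 0 0 0 255;0 0 0 0 0 0 255")

```text
time: 71.17
position: [0.5508, 0.3863, 0.1103]
tool_rot: [2.912, 0.225, -0.867]
ft_force: [0.2, -1.3, -3.2]
grip_width: 0.136
grip_force: 54.2
```

```bash
python3 s.py; python3 - <<'E'
from h import *
p=ctrl.get_image("scene");save(p,"t1.png",(250,150,500,370),3)
W=cloud(p);r=ctrl.silhouettes("key_mid",p)
for k in r:
    q=W[k["region"]]*1000;q=q[(q[:,1]>250)&(q[:,2]>12)&(abs(q[:,0]-550)<150)]
    if len(q)>60:
        for x in range(430,650,20):
            s=q[abs(q[:,0]-x)<6]
            if len(s)>4:print(x,np.round(np.percentile(s[:,1],[5,50,95])),np.round(np.percentile(s[:,2],[5,50,95])))
        break
E
```

```text
t 71.2 pos [550.8 386.3 110.3] z [-0.536 -0.133 -0.834] yang -80.3 F [ 0.2 -1.3 -3.2] g 11.8 54.2 q [-0.27  0.99 -0.67  0.89  0.25  1.91 -2.22]
610 [349. 382. 394.] [120. 128. 130.]
```

View pics/t1.png

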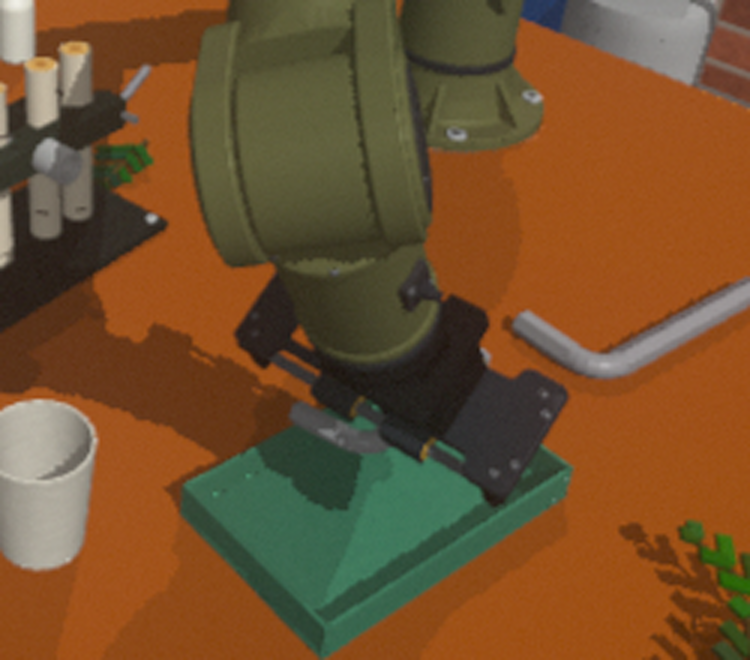

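move_arm(increments="0 3 -12 0 0 0 255;0 0 -15 0 0 0 255;0 0 -15 0 0 0 255;0 0 -15 0 0 0 255;0 0 -13 0 0 0 255;0 0 -10 0 0 0 255;0 0 -5 0 0 0 255;0 0 0 0 0 0 255")

```text
time: 71.93
position: [0.5501, 0.3918, 0.027]
tool_rot: [2.914, 0.229, -0.867]
ft_force: [-0.6, -0.4, -2.4]
grip_width: 0.141
grip_force: 54.2
```

```bash
python3 s.py
```

```text
t 71.9 pos [550.1 391.8  27. ] z [-0.535 -0.131 -0.834] yang -80.2 F [-0.6 -0.4 -2.4] g 12.3 54.2 q [-0.27  1.06 -0.65  0.94  0.28  1.8  -2.21]
```

move_arm(increments="0 0 -2 0 0 0 255;0 0 -2 0 0 0 255;0 0 -2 0 0 0 255;0 0 -2 0 0 0 255;0 0 -1 0 0 0 255;0 0 0 0 0 0 255;0 0 0 0 0 0 255;0 0 0 0 0 0 255")

```text
time: 72.6
position: [0.5509, 0.3923, 0.0201]
tool_rot: [2.917, 0.23, -0.863]
ft_force: [0.5, 0.6, -2.0]
grip_width: 0.134
grip_force: 54.2
```

```bash
python3 s.py
```

```text
t 72.6 pos [550.9 392.3  20.1] z [-0.533 -0.13  -0.836] yang -80.2 F [ 0.5  0.6 -2. ] g 11.7 54.2 q [-0.27  1.07 -0.65  0.94  0.28  1.79 -2.2 ]
```

move_arm(increments="0 0 -2 0 0 0 255;0 0 -2 0 0 0 255;0 0 -2 0 0 0 255;0 0 0 0 0 0 255;0 0 0 0 0 0 200;0 0 0 0 0 0 160;0 0 0 0 0 0 150;0 0 0 0 0 0 150")

```text
time: 73.27
position: [0.5509, 0.3925, 0.0144]
tool_rot: [2.917, 0.23, -0.863]
ft_force: [-0.2, -0.1, 0.4]
grip_width: 0.351
grip_force: 0.0
```

```bash
python3 s.py
```

```text
t 73.3 pos [550.9 392.5  14.4] z [-0.533 -0.129 -0.836] yang -80.2 F [-0.2 -0.1  0.4] g 30.5 0.0 q [-0.27  1.07 -0.65  0.94  0.28  1.78 -2.2 ]
```

move_arm(increments="0 0 0 0 0 0 150;2 0 5 0 0 0 150;5 0 10 0 0 0 150;10 0 20 0 0 0 150;10 0 25 0 0 0 150;0 0 30 0 0 0 150;0 0 30 0 0 0 150;0 0 30 0 0 0 150")

```text
time: 73.93
position: [0.5783, 0.3921, 0.1663]
tool_rot: [2.918, 0.229, -0.864]
ft_force: [0.6, 0.4, -0.8]
grip_width: 0.409
grip_force: 0.0
```

move_arm(increments="0 0 20 1 -6 0 150;-10 -20 20 1 -6 0 150;-20 -30 20 1 -6 0 150;-20 -30 0 1 -6 0 150;-20 -30 0 1 -6 0 150;-20 -30 0 0 0 0 150;-20 -30 0 0 0 0 150;0 0 0 0 0 0 150")

```text
time: 74.6
position: [0.4693, 0.2222, 0.2246]
tool_rot: [3.079, 0.219, -0.102]
ft_force: [1.0, 0.1, -0.4]
grip_width: 0.414
grip_force: 0.0
```

```bash
python3 s.py; python3 pl.py|grep scene.*188,; python3 - <<'E'
from h import *
for n in("scene","top"):
    p=ctrl.get_image(n);save(p,"f_%s.png"%n)
    for t in("cup","bulb","secateurs"):print(n,t,[np.round(r["centre"],3).tolist() for r in ctrl.find_in(t,p)[:1]])
    W=cloud(p)
    for k in ctrl.silhouettes("key_mid",p):
        q=W[k["region"]]*1000
        print(n,round(k["score"],2),len(q),np.round(np.nanpercentile(q,[3,50,97],axis=0)).tolist())
E
```

```text
t 74.6 pos [469.3 222.2 224.6] z [-0.062 -0.057 -0.996] yang -81.8 F [ 1.   0.1 -0.4] g 36.0 0.0 q [ 0.15  0.16 -0.72  1.68  0.12  1.42 -2.02]
scene 1 (188, 250) 43 x [-88.4 -75.1 -60.9] y [-17.8  -3.7   8.3] zmax 191.8
scene 2 (188, 250) 52 x [-44.9 -30.5 -16.8] y [-17.5  -3.1   9. ] zmax 192.0
scene 3 (188, 250) 55 x [21.2 32.  46.5] y [-17.   -2.1   9.7] zmax 192.1
scene 4 (188, 250) 59 x [62.8 77.1 91.2] y [-18.4  -2.8   8.8] zmax 192.4
scene cup [[0.761, 0.236, 0.063]]
scene bulb [[0.781, 0.054, 0.055]]
scene secateurs [[0.364, 0.179, 0.013]]
scene 0.95 830 [[85.0, 314.0, 6.0], [243.0, 394.0, 19.0], [300.0, 414.0, 24.0]]
scene 0.6 609 [[465.0, 349.0, 7.0], [574.0, 389.0, 17.0], [623.0, 404.0, 21.0]]
scene 0.52 3692 [[451.0, -110.0, 3.0], [598.0, -31.0, 11.0], [691.0, 21.0, 140.0]]
scene 0.4 44 [[232.0, -267.0, 2.0], [267.0, -250.0, 8.0], [297.0, -228.0, 12.0]]
top cup [[0.766, 0.243, 0.057]]
top bulb [[0.762, 0.038, 0.057]]
top secateurs [[0.428, 0.176, 0.01]]
top 0.77 1211 [[89.0, 314.0, 7.0], [211.0, 394.0, 20.0], [296.0, 413.0, 25.0]]
top 0.59 321 [[231.0, -266.0, -1.0], [291.0, -239.0, 9.0], [342.0, -216.0, 14.0]]
```

View pics/f_scene.png

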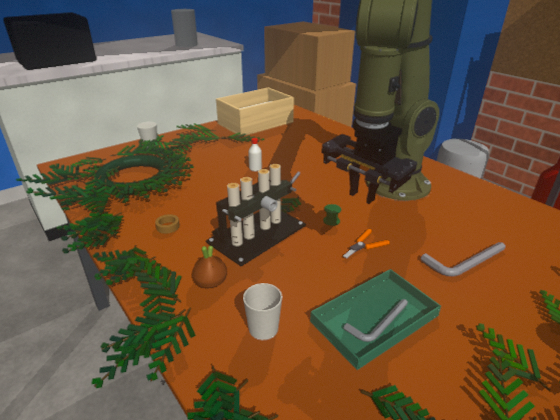

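```bash
python3 -c "
from bench import ctrl
print(ctrl.close_job())"
```

```text
the job is handed in; nothing more can be done
None
```

I handed the job in at about 75 s. All four birch poles stand upright and nipped in their own pockets. I pressed the bolt clockwise with the long arm until it stopped giving, judged from force and the jaw's movement since I had no direct reading of its turn. The key lies flat in the green tray, and the cup, bulb and secateurs look unmoved.

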